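# Open the clamped sample box with the T-key and load the requested jars

### The arm

A 7-joint arm with a two-finger parallel gripper is mounted at the origin on a cart in front of the work surface, level with it; the furniture and walls round the work are solid. World frame = base frame: x ahead of the robot, y to its left, z up, the work surface at z = 0. Lengths are in m, angles in rad, forces in N, time in s.
With the tool pointing down it reaches from about 0.4 to 0.9 m from the base axis. Payload 5.6 kg.
Tool frame: the origin (TCP) lies at the very end of the fingers, on their centre line; the grasp point (between the pads) lies ctrl.grasp_offset behind it (ctrl.grasp_offset is the distance from the TCP to the grasp point, in m); z points along the fingers, y is the direction in which the jaws open and shut (so a half turn about z gives the same grasp; the last joint's range is limited). The gripper opens to 92 mm and grips with 3 to 60 N. Pads are 20 mm wide; open, the fingers measure 128 mm over their backs; the gripper's body (75 mm by 189 mm) begins 69 mm behind the grasp point.
Start: joints at [-1.184, 0.468, -0.012, 1.603, 0.006, 1.071, -0.056], TCP at [0.271, 0.591, 0.215] pointing down, gripper open.
Joint ranges: [-2.53, 2.53], [-0.31, 2.02], [-1.57, 1.55], [0.28, 2.44], [-1.29, 4.43], [0.15, 1.84], [-2.92, 2.92]. Speed limits (rad/s): [2.57, 2.57, 3.14, 3.14, 3.14, 3.14, 3.14].

### API

Orientations are given as [roll, pitch, yaw] about the fixed x, y, z axes, in that order (R = Rz(yaw) Ry(pitch) Rx(roll)).
In Python, from bench import ctrl gives the robot as it stands. The module is installed in compiled form; this text tells all that it offers.
- The arm moves only by the tool carry_out, never from a script. Its argument "increments" is a list that holds one entry, the list of rows, each a list of 4 numbers: the shift along the tool's x, y, z in cm, then the turn about the tool's z in degrees. A call has 1 to 5 rows; each row shifts and turns the commanded pose from where the row before left it, along the tool's axes as they then stand; what a row does not reach is not made up. A row lasts 1/8 s, in which the tool goes at most 62.5 mm and 10.7 degrees, less where a joint would pass 70% of its speed; a pose out of reach is approached as far as the arm can. A call with a gripper value outside its range is refused whole. "grip" is the closure, from 0 (fully open) to 1 (shut), set as the call begins (left out, the last holds). The fingers move at their own pace and stop on an object; "grip_force" is the grip in N (left out, the last holds). Time passes only in rows, so rows that do not move let the fingers close. It gives the time, the measured TCP pose, the force and the opening at its end, in the units of the state.
- ctrl.get_obs(): the state, without advancing time (a new reading comes with each control period).
- ctrl.get_image(name): name is "scene" or "top" or "wrist"; returns the picture (400x640x3 uint8, red, green, blue); there is no depth.
- ctrl.camera_model(name): a dict with "intrinsics" (3x3 intrinsics, pixels), "R" (3x3) and "t" (3): a world point X has camera coordinates R X + t; the wrist camera has in their place "mount" (4x4, takes a point from camera to tool coordinates, whose origin is the TCP and whose axes are the flange's). Camera axes: x right, y down, z forward; pixel columns grow to the right and rows downward; lengths in m; the calibration is good to about 2 mm. The wrist camera is an equidistant fisheye: a pixel r from the principal point sees the ray r / f radians off the axis. A picture is of the moment at which its call begins: read the wrist's pose just before it. camera_model takes no time and is no camera call.
- ctrl.sign_off(): hands the job in, once; it reports no verdict.
The state is a dict: "time": time; "q": joint angles; "dq": joint speeds; "joint_efforts": joint torques, N m; "ee_pos": TCP position; "tcp_rot": TCP orientation; "ft_force": force on the tool from outside, world axes, zero at the start; "ft_torque": the same for the moment, N m; "grip_width": opening from 0.0 (shut) to 1.0 (fully open).
Only numpy, scipy, OpenCV 4.12 (cv2) and the standard library are available. Lean on these libraries where they do the work, as an engineer would, in place of code of your own. Each camera call takes 0.05 s, during which the arm holds its last target.

### The job

Open the sample box: with the T-key from its wooden stand turn the yellow clamp tongue a full quarter turn off the lid (key only, do not touch the clamp with the fingers), then tip the lid up at the clamp end so that it comes out from under the steel keeper lip, and lay it flat, fin upwards, in the middle of the green mat. Stand in the box, upright on its floor, every sample jar with the same cap colour as the pattern jar standing on the white request card, and leave the other kind out. Finish with the key standing fully home in its stand and the box left open, and do not disturb the tape roll and the beaker.

Things in the scene. Friction and masses are not known exactly. Their poses are not given: they have to be found in the camera images.
- box: grey open-topped sample box, fixed, its +x to the robot's right: 160 (x) x 114 (y) mm outside, rim 45 mm above its underside, walls and floor 5 mm thick (inside 150 x 104 mm). Origin: centre of its underside. The clamp stands at its -x end (axis at x -101 mm, y 0), the keeper lip at its +x end
- keeper (a point): underside of the steel keeper lip's free edge, 55 mm over the box's underside, box axes. The lip, 70 mm wide, hooks 8 mm over the lid's back edge: the back cannot rise. Tip the lid up at the clamp end (0.2 to 0.4 rad), draw it 20 mm or more along the box's -x while tipped, then lift it off
- clamp_arm (a joint): clamp: square steel hub (28 mm wide, top 57 mm over the box's underside) with a yellow tongue 16 mm wide, reaching 42 mm from the vertical axis. 0 rad: tongue along the box's +x, over the lid; grows counter-clockwise from above; 1.57: along the box's +y, clear of the lid; stop at 1.6. Starts at 0 to 0.25. 0.12 N m of friction; stays where left
- socket (a point): middle of the mouth of the square socket sunk in the top of the clamp hub, on the clamp's axis: 14 mm square, 27 mm deep, its sides parallel to the tongue and turning with it. x axis points along the tongue
- key: loose T-key, 107 mm tall, 0.14 kg. Origin: bottom end, z up. From below: stepped lead-in (5 mm square to 3 mm up, 8.5 to 8, 10.5 to 11), 12 mm square drive to 26 mm, stop flange 26 mm wide at 26 to 31 mm that rests on the socket's or stand's top, 11 mm shaft, black cross-bar along its x (80 mm long, 14 x 14 mm, middle 100 mm up), parallel to the square's sides
- key_bar (a point): middle of the key's cross-bar, the place to grip
- key_stand: light wooden block 60 x 60 x 45 mm, fixed, with a 16 mm square hole 30 mm deep in the middle of its top, sides parallel to its x and y; the key stands in it at the start with its flange on the top. Origin: centre of its underside
- lid: loose white lid, 0.09 kg: plate 159 (x, -84 to +75 mm) x 112 x 5 mm, with locating bars 6 mm deep below it that sit just inside the box's walls. Origin: underside of the plate, over the box's middle when seated (45 mm above its underside); axes as the box's. Laid flat, its origin is 6 mm above the surface
- lid_fin (a point): on the blue grip fin of the lid, 5 mm under its top edge. The fin is 30 mm long in the lid's x, 10 mm thick in y, reaches 39 mm over the plate's underside, and stands at x -37 mm, towards the clamp end
- lid_back (a point): middle of the lid's back edge (x +75 mm), at the plate's underside, the edge under the keeper lip
- mat: green rubber mat for the lid, 180 (x) x 140 (y) mm, 3 mm thick, fixed. Origin: centre of its underside
- card: white request card with two green edge lines, 90 x 90 x 2 mm, fixed at the far left. Origin: centre of its underside. The pattern jar standing on it shows which kind is asked for
- ref_red: pattern jar, red cap, same size and looks as the red-capped sample jars; fixed, not to be moved. It stands either on the card or about 0.12 m off it, to the left. Origin: centre of its underside
- ref_cream: pattern jar, cream cap, likewise fixed; it stands where the red one does not
- tape: loose roll of tape, 65 mm in diameter, 24 mm tall, not part of the job. Origin: underside
- beaker: loose glass beaker, 57 x 62 x 66 mm, not part of the job. Origin: underside
- red_0: squat white sample jar, 38 mm in diameter, 34 mm tall, 50 g, with a red ribbed screw cap (its upper 13 mm); loose, stands upright at the start. Origin: centre of its underside, z up its axis. Two or three of each colour are present
- red_1: squat white sample jar, 38 mm in diameter, 34 mm tall, 50 g, with a red ribbed screw cap (its upper 13 mm); loose, stands upright at the start. Origin: centre of its underside, z up its axis. Two or three of each colour are present
- red_2: squat white sample jar, 38 mm in diameter, 34 mm tall, 50 g, with a red ribbed screw cap (its upper 13 mm); loose, stands upright at the start. Origin: centre of its underside, z up its axis. Two or three of each colour are present
- cream_0: squat white sample jar, 38 mm in diameter, 34 mm tall, 50 g, with a cream ribbed screw cap (its upper 13 mm); loose, stands upright at the start. Origin: centre of its underside, z up its axis. Two or three of each colour are present
- cream_1: squat white sample jar, 38 mm in diameter, 34 mm tall, 50 g, with a cream ribbed screw cap (its upper 13 mm); loose, stands upright at the start. Origin: centre of its underside, z up its axis. Two or three of each colour are present
- cream_2: squat white sample jar, 38 mm in diameter, 34 mm tall, 50 g, with a cream ribbed screw cap (its upper 13 mm); loose, stands upright at the start. Origin: centre of its underside, z up its axis. Two or three of each colour are present
Things that resemble listed ones, but are neither listed nor needed, are in the scene too. Leave any orange look-alike of the red_1 alone.

How it is judged:
On the way, in this order (a step that is already met when the one before it is completed fails the run):
1. the clamp tongue is turned off the lid with the key in the socket (value of joint clamp_arm above 1.35 rad and z of key in the frame of socket below -0.012 m and horizontal distance between key and socket below 0.008 m), for 0.1 s.
2. the lid is tipped up at the clamp end with its back edge still under the keeper lip (angle between lid's own z axis and vertical above 0.12 rad and x of lid_back in the frame of box above 0.059 m and z of lid_back in the frame of box below 0.06 m), for 0.1 s.
3. the lid lies flat on the mat (horizontal distance between lid and mat below 0.05 m and z of lid in the frame of mat below 0.016 m and angle between lid's own z axis and vertical below 0.08 rad), for 0.2 s.
At the end, for the whole second after the job is handed in: Clamp over 1.35 rad; key upright in its stand, end below 26 mm; lid flat, fin up, on the mat within 50 mm of its centre; every present jar of the card's kind upright (0.15 rad) on the box floor, the other kind outside the box; all at rest (all of step 3 and value of joint clamp_arm above 1.35 rad and horizontal distance between key and key_stand below 0.008 m and z of key in the frame of key_stand between 0.01 and 0.026 m and angle between key's own z axis and vertical below 0.1 rad and linear speed of each of key, lid below 0.03 m/s and z of lid in the frame of mat above 0.005 m and ((horizontal distance between ref_red and card below 0.06 m and (x of red_0 in the frame of box between -0.071 and 0.071 m and y of red_0 in the frame of box between -0.048 and 0.048 m and z of red_0 in the frame of box below 0.015 m and angle between red_0's own z axis and vertical below 0.15 rad and linear speed of red_0 below 0.03 m/s) and (x of red_1 in the frame of box between -0.071 and 0.071 m and y of red_1 in the frame of box between -0.048 and 0.048 m and z of red_1 in the frame of box below 0.015 m and angle between red_1's own z axis and vertical below 0.15 rad and linear speed of red_1 below 0.03 m/s) and (x of red_2 in the frame of box between -0.071 and 0.071 m and y of red_2 in the frame of box between -0.048 and 0.048 m and z of red_2 in the frame of box below 0.015 m and angle between red_2's own z axis and vertical below 0.15 rad and linear speed of red_2 below 0.03 m/s) and (x of cream_0 in the frame of box above 0.09 m or x of cream_0 in the frame of box below -0.09 m or y of cream_0 in the frame of box above 0.065 m or y of cream_0 in the frame of box below -0.065 m) and (x of cream_1 in the frame of box above 0.09 m or x of cream_1 in the frame of box below -0.09 m or y of cream_1 in the frame of box above 0.065 m or y of cream_1 in the frame of box below -0.065 m) and (x of cream_2 in the frame of box above 0.09 m or x of cream_2 in the frame of box below -0.09 m or y of cream_2 in the frame of box above 0.065 m or y of cream_2 in the frame of box below -0.065 m)) or (horizontal distance between ref_cream and card below 0.06 m and (x of cream_0 in the frame of box between -0.071 and 0.071 m and y of cream_0 in the frame of box between -0.048 and 0.048 m and z of cream_0 in the frame of box below 0.015 m and angle between cream_0's own z axis and vertical below 0.15 rad and linear speed of cream_0 below 0.03 m/s) and (x of cream_1 in the frame of box between -0.071 and 0.071 m and y of cream_1 in the frame of box between -0.048 and 0.048 m and z of cream_1 in the frame of box below 0.015 m and angle between cream_1's own z axis and vertical below 0.15 rad and linear speed of cream_1 below 0.03 m/s) and (x of cream_2 in the frame of box between -0.071 and 0.071 m and y of cream_2 in the frame of box between -0.048 and 0.048 m and z of cream_2 in the frame of box below 0.015 m and angle between cream_2's own z axis and vertical below 0.15 rad and linear speed of cream_2 below 0.03 m/s) and (x of red_0 in the frame of box above 0.09 m or x of red_0 in the frame of box below -0.09 m or y of red_0 in the frame of box above 0.065 m or y of red_0 in the frame of box below -0.065 m) and (x of red_1 in the frame of box above 0.09 m or x of red_1 in the frame of box below -0.09 m or y of red_1 in the frame of box above 0.065 m or y of red_1 in the frame of box below -0.065 m) and (x of red_2 in the frame of box above 0.09 m or x of red_2 in the frame of box below -0.09 m or y of red_2 in the frame of box above 0.065 m or y of red_2 in the frame of box below -0.065 m)))); the robot touches nothing.
It fails at once if the fingers or the arm push the clamp instead of the key (contact force between any of the fingers, the arm and clamp_arm above 2 N).
It fails at once if the tape roll or the beaker is shifted by more than 3 cm (distance of any of tape, beaker from where it was at the start of the episode above 0.03 m).
Of red_0, red_1, red_2 only 2 to 3 are there at a start; the rules pass over those that are not, and their reading is None.
Of cream_0, cream_1, cream_2 only 2 to 3 are there at a start; the rules pass over those that are not, and their reading is None.
At some moment in a run one of red_0, red_1, red_2, cream_0, cream_1, cream_2 may be knocked a few centimetres aside while the robot is not near it.
It also fails if it takes over 192 s, if anything falls off the work surface, if the arm or the gripper's body presses on something with over 40 N, if the wrist force passes 120 N, or if a joint passes its speed limit or range.

## Working session

There is one attempt and no reset: what is moved stays moved. The work goes in short steps, Python scripts to look and compute and a tool call to move; the robot and the scene stay as the last step left them, time stands still between calls to the robot, and variables do not carry over. Pictures are saved under pics/ and viewed, and the job is handed in when it is done.

Besides the shell and the picture viewer there is one more tool, called as name([rows], argument=value, ...), one row to a line, values as JSON. carry_out: Moves the arm, as the interface text tells. Its arguments: {"type":"object","properties":{"increments":{"type":"array"},"grip":{"type":"number"},"grip_force":{"type":"number"}},"required":["increments"]}

```bash
mkdir -p pics; python3 - <<'E'
from bench import ctrl
import cv2
import numpy as np
np.set_printoptions(precision=4,suppress=True)
print(ctrl.get_obs(), ctrl.grasp_offset)
for n in ["scene","top","wrist"]:
    im=ctrl.get_image(n); cv2.imwrite(f"pics/{n}0.png",im[:,:,::-1]); print(n,ctrl.camera_model(n))
E
```

```text
{'time': 0.0, 'q': array([-1.184 ,  0.4684, -0.0116,  1.6037,  0.006 ,  1.0714, -0.0563]), 'dq': array([-0.0019, -0.001 , -0.    , -0.0004, -0.0007,  0.0004, -0.0016]), 'joint_efforts': array([ -0.0001, -52.0573,  -0.0123, -24.3746,  -0.0566,   0.0175,
         0.0002]), 'ee_pos': array([0.2706, 0.5903, 0.2136]), 'tcp_rot': array([-3.1398,  0.0001,  2.7117]), 'ft_force': array([ 0.5444,  0.2563, -0.0231]), 'ft_torque': array([0.005 , 0.0249, 0.0141]), 'grip_width': 1.0001914628797837} 0.0187
scene {'intrinsics': array([[470.4697,   0.    , 325.1229],
       [  0.    , 470.4697, 195.329 ],
       [  0.    ,   0.    ,   1.    ]]), 'R': array([[ 0.6291, -0.777 ,  0.0205],
       [-0.5292, -0.4474, -0.721 ],
       [ 0.5693,  0.4428, -0.6927]]), 't': array([-0.3028,  0.4444,  1.323 ])}
top {'intrinsics': array([[362.0377,   0.    , 319.1279],
       [  0.    , 362.0377, 201.706 ],
       [  0.    ,   0.    ,   1.    ]]), 'R': array([[ 0.0018, -0.9998, -0.0219],
       [-0.9845,  0.0021, -0.1754],
       [ 0.1754,  0.0219, -0.9843]]), 't': array([0.1144, 0.6045, 1.2266])}
wrist {'intrinsics': array([[309.7069,   0.    , 315.7285],
       [  0.    , 309.7069, 200.0829],
       [  0.    ,   0.    ,   1.    ]]), 'mount': array([[-0.0005, -0.9585, -0.285 ,  0.0801],
       [ 1.    , -0.0006,  0.0002,  0.001 ],
       [-0.0003, -0.285 ,  0.9585, -0.1705],
       [ 0.    ,  0.    ,  0.    ,  1.    ]])}
```

View pics/scene0.png

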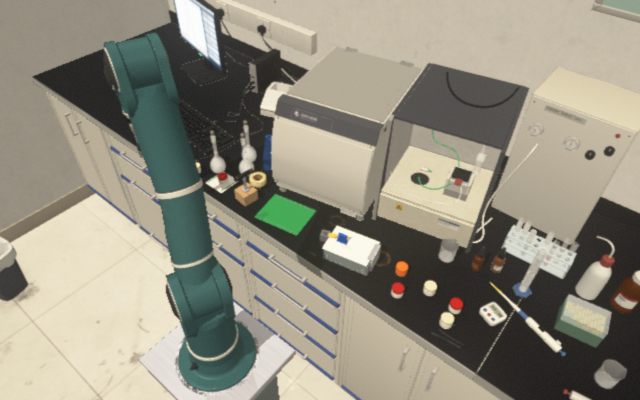

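View pics/top0.png

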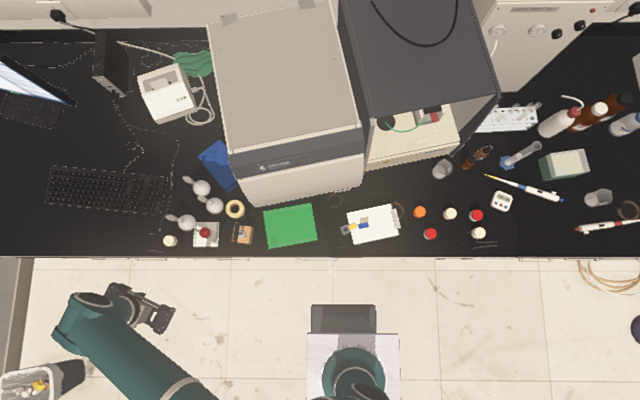

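View pics/wrist0.png

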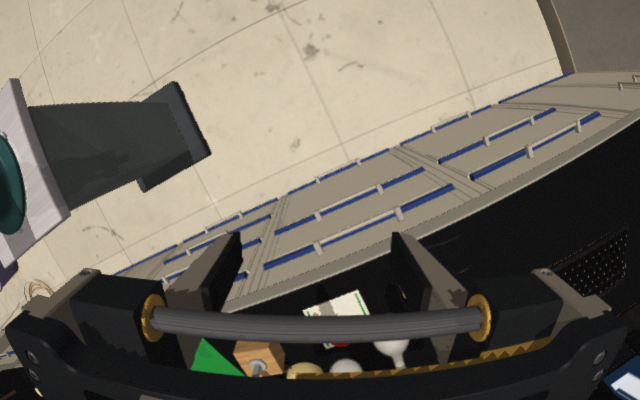

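```bash
cat > h.py <<'E'
from bench import ctrl
import cv2, numpy as np
from scipy.spatial.transform import Rotation as Rn
np.set_printoptions(precision=4,suppress=True)
def ray(n,u,v,obs=None):
    m=ctrl.camera_model(n);K=m["intrinsics"]
    x=(u-K[0,2])/K[0,0]; y=(v-K[1,2])/K[1,1]
    if n=="wrist":
        o=obs or ctrl.get_obs(); r=np.hypot(x,y); d=np.array([x/r*np.sin(r),y/r*np.sin(r),np.cos(r)]) if r>1e-9 else np.array([0,0,1.])
        M=m["mount"]; T=Rn.from_euler("xyz",o["tcp_rot"]).as_matrix(); 
        return T@M[:3,3]+o["ee_pos"], T@M[:3,:3]@d
    R=m["R"]; return -R.T@m["t"], R.T@np.array([x,y,1.])
def onz(n,u,v,z,obs=None):
    c,d=ray(n,u,v,obs); return c+d*(z-c[2])/d[2]
def proj(n,X,obs=None):
    m=ctrl.camera_model(n);K=m["intrinsics"]; X=np.asarray(X,float)
    if n=="wrist":
        o=obs or ctrl.get_obs(); M=m["mount"]; T=Rn.from_euler("xyz",o["tcp_rot"]).as_matrix()
        p=M[:3,:3].T@(T.T@(X-o["ee_pos"])-M[:3,3]); th=np.arctan2(np.hypot(p[0],p[1]),p[2]); a=np.arctan2(p[1],p[0])
        return np.array([K[0,2]+K[0,0]*th*np.cos(a),K[1,2]+K[1,1]*th*np.sin(a)])
    p=m["R"]@X+m["t"]; return np.array([K[0,0]*p[0]/p[2]+K[0,2],K[1,1]*p[1]/p[2]+K[1,2]])
def tri(a,b):  # two rays
    (c1,d1),(c2,d2)=a,b; A=np.stack([d1,-d2],1); s=np.linalg.lstsq(A,c2-c1,rcond=None)[0]
    p,q=c1+d1*s[0],c2+d2*s[1]; return (p+q)/2,np.linalg.norm(p-q)
def crop(src,x0,y0,x1,y1,f,out):
    im=cv2.imread(src)[y0:y1,x0:x1]; cv2.imwrite(out,cv2.resize(im,None,fx=f,fy=f,interpolation=cv2.INTER_CUBIC))
def snap(n,out):
    o=ctrl.get_obs(); im=ctrl.get_image(n)[:,:,::-1].copy(); cv2.imwrite(out,im); return o,im
E
python3 - <<'E'
from h import *
crop("pics/top0.png",150,170,310,260,5,"pics/t_left.png")
crop("pics/top0.png",330,140,490,260,5,"pics/t_right.png")
crop("pics/scene0.png",190,140,390,280,4,"pics/s_left.png")
E
```

```text
(no output)
```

View pics/t_left.png

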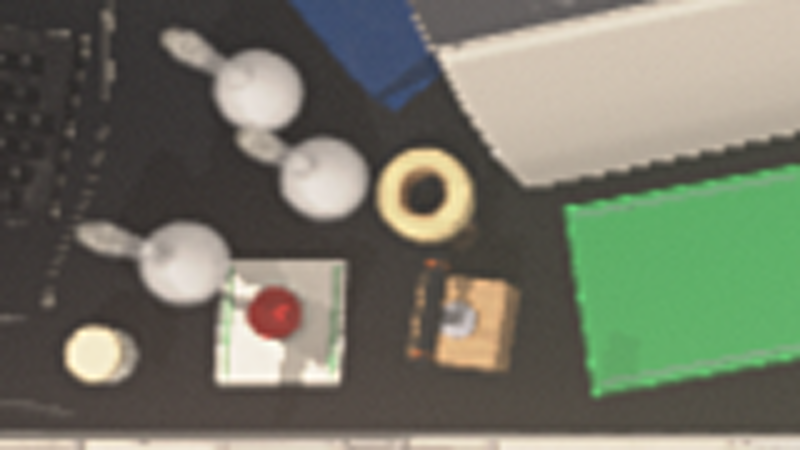

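View pics/t_right.png

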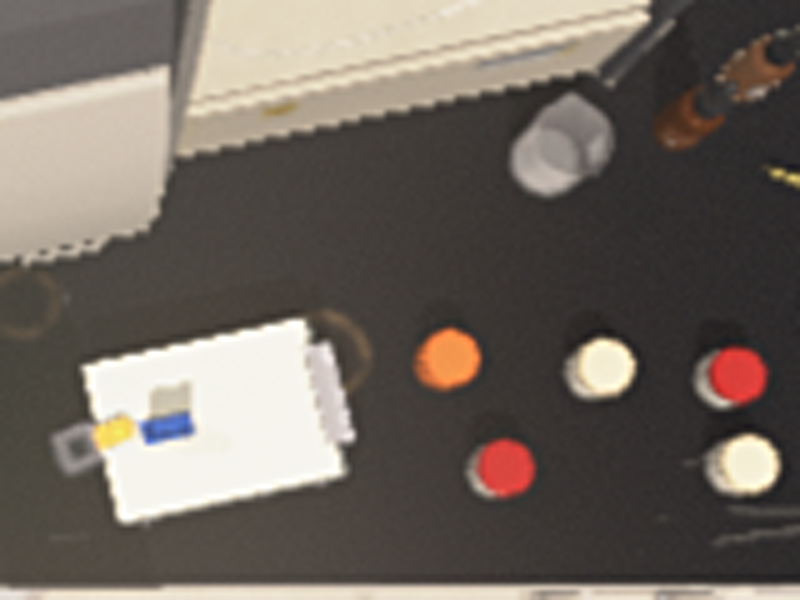

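View pics/s_left.png

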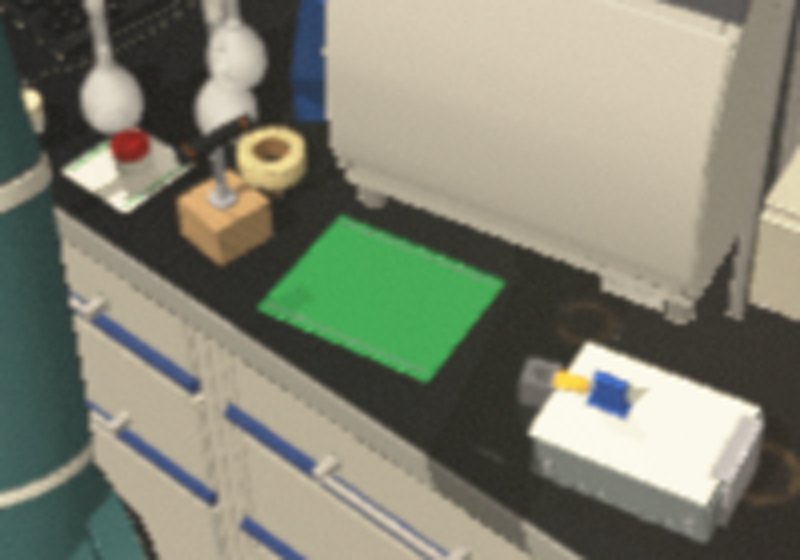

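```bash
python3 - <<'E'
from h import *
def L(x,y):return (150+(x-2)/5,170+(y-2)/5)
def Rr(x,y):return (330+(x-2)/5,140+(y-2)/5)
def S(x,y):return (190+(x-1.5)/4,140+(y-1.5)/4)
# bar ends
for a,b in [((432,264),(246,122)),((415,355),(188,154))]:
    print("bar",tri(ray("top",*L(*a)),ray("scene",*S(*b))), onz("top",*L(*a),.119),onz("scene",*S(*b),.119))
for p in [(444,274),(518,289),(507,369),(436,356)]: print("stand",onz("top",*L(*p),.045)[:2])
for p in [(567,207),(800,165),(596,395),]: print("mat",onz("top",*L(*p),.003)[:2])
print("tape",onz("top",*L(425,195),.024)[:2])
for n,p in dict(orange=(448,358),red1=(504,467),red2=(738,376),c1=(606,367),c2=(749,464)).items(): print(n,onz("top",*Rr(*p),.034)[:2])
print("beaker",onz("top",*Rr(548,162),.0)[:2],onz("top",*Rr(580,130),.066)[:2])
for p in [(82,367),(303,319),(345,478),(121,522)]: print("lid",onz("top",*Rr(*p),.05)[:2])
print("hub",onz("top",*Rr(78,448),.057)[:2],"tongue",onz("top",*Rr(113,431),.057)[:2])
print("fin",onz("top",*Rr(168,426),.084)[:2])
# flasks tips
for a,b in [((165,38),(96,5)),((85,232),(96,5))]: print("fl",tri(ray("top",*L(*a)),ray("scene",*S(*b))))
for a,b in [((258,92),(236,55)),((322,178),(228,100)),((184,262),(112,95))]: print("body",tri(ray("top",*L(*a)),ray("scene",*S(*b))))
E
```

```text
bar (array([0.5255, 0.3894, 0.1164]), np.float64(0.005309238388193835)) [0.5234 0.3906 0.119 ] [0.5253 0.3849 0.119 ]
bar (array([0.4644, 0.3997, 0.1131]), np.float64(0.0033794413815081527)) [0.4628 0.3994 0.119 ] [0.4613 0.393  0.119 ]
stand [0.5251 0.4006]
stand [0.5144 0.3475]
stand [0.4581 0.3534]
stand [0.4672 0.4039]
mat [0.5794 0.322 ]
mat [0.6104 0.1506]
mat [0.4421 0.297 ]
tape [0.5852 0.422 ]
orange [ 0.5731 -0.2415]
red1 [ 0.4955 -0.2771]
red2 [ 0.56  -0.445]
c1 [ 0.5665 -0.3527]
c2 [ 0.4976 -0.448 ]
beaker [ 0.7256 -0.331 ] [ 0.7315 -0.3338]
lid [0.5647 0.0196]
lid [ 0.5987 -0.1368]
lid [ 0.4864 -0.1622]
lid [ 0.4559 -0.0063]
hub [0.5067 0.0234] tongue [ 0.5186 -0.0011]
fin [ 0.519  -0.0367]
fl (array([0.6466, 0.6449, 0.0592]), np.float64(0.12300894153689819))
fl (array([0.5482, 0.6208, 0.1226]), np.float64(0.010232353137940147))
body (array([0.6605, 0.5472, 0.0296]), np.float64(0.001059719954037102))
body (array([0.5953, 0.4919, 0.0417]), np.float64(0.0014068261521834986))
body (array([0.535 , 0.5928, 0.0317]), np.float64(0.0013874013939761648))
```

```bash
python3 - <<'E'
from h import *
crop("pics/scene0.png",190,110,290,210,6,"pics/s_fl.png")
E
```

```text
(no output)
```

View pics/s_fl.png

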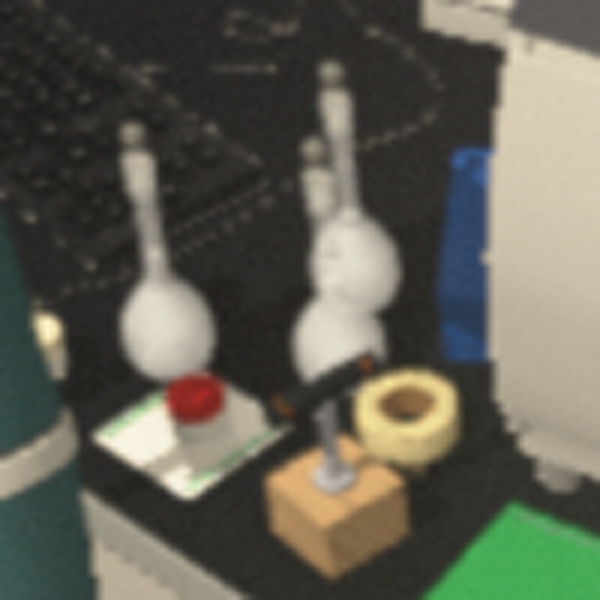

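```bash
cat >> h.py <<'E'
def plan(x,y,z,yaw=None,n=None):
    """print the rows needed to go from measured pose to the target"""
    o=ctrl.get_obs(); p=o["ee_pos"]; T=Rn.from_euler("xyz",o["tcp_rot"]).as_matrix(); y0=o["tcp_rot"][2]
    d=T.T@(np.array([x,y,z])-p)*100
    dz=0 if yaw is None else -np.degrees((yaw-y0+np.pi)%(2*np.pi)-np.pi)  # tool z down
    print("t %.2f at"%o["time"],p,"yaw %.4f"%y0,"F",o["ft_force"],"grip %.3f"%o["grip_width"]," need shift cm",d,"turn deg %.2f"%dz)
    # note: rows with turn: shift is along turning axes
    if n:
        t=np.radians(dz/n); w=np.array([x,y,z])-p; ww=w/n*100
        for i in range(n):
            Ti=T@Rn.from_euler("z",t*i).as_matrix(); print((Ti.T@ww).round(3),round(dz/n,2))
E
python3 -c "
from h import *
plan(0.43,0.395,0.22,2.99,5)"
```

```text
t 0.15 at [0.2707 0.5904 0.2139] yaw 2.7117 F [-0.3332  0.2033  0.5444] grip 1.004  need shift cm [-22.6223 -11.1288  -0.5954] turn deg -15.95
[-4.524 -2.226 -0.119] -3.19
[-4.394 -2.474 -0.119] -3.19
[-4.249 -2.715 -0.119] -3.19
[-4.092 -2.947 -0.119] -3.19
[-3.921 -3.17  -0.119] -3.19
```

carry_out([
  [[-4.5,-2.2,-0.1,-3.2],[-4.4,-2.5,-0.1,-3.2],[-4.2,-2.7,-0.1,-3.2],[-4.1,-2.9,-0.1,-3.2],[-3.9,-3.2,-0.1,-3.2]],
])

```text
time: 0.78
ee_pos: [0.4304, 0.3946, 0.2195]
tcp_rot: [-3.141, -0.0, 2.993]
ft_force: [-0.7, -0.0, 1.2]
grip_width: 0.998
```

carry_out([
  [[0,0,0,0],[0,0,0,0]],
])

```text
time: 1.02
ee_pos: [0.4291, 0.3964, 0.2194]
tcp_rot: [3.141, -0.001, 2.991]
ft_force: [-0.2, 0.6, 0.1]
grip_width: 1.001
```

```bash
python3 -c "
from h import *
o,im=snap('wrist','pics/w1.png'); print(o['ee_pos'],o['tcp_rot'],o['time'])"
```

```text
[0.4291 0.3964 0.2194] [ 3.1414 -0.0007  2.9908] 1.025
```

View pics/w1.png

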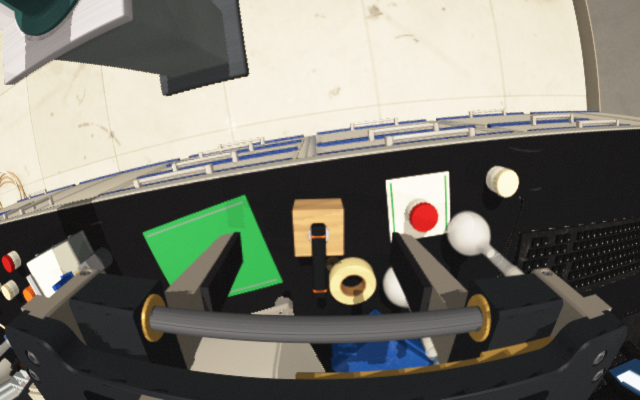

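```bash
python3 -c "
from h import *
crop('pics/w1.png',270,180,390,300,6,'pics/w1c.png')"
```

```text
(no output)
```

View pics/w1c.png

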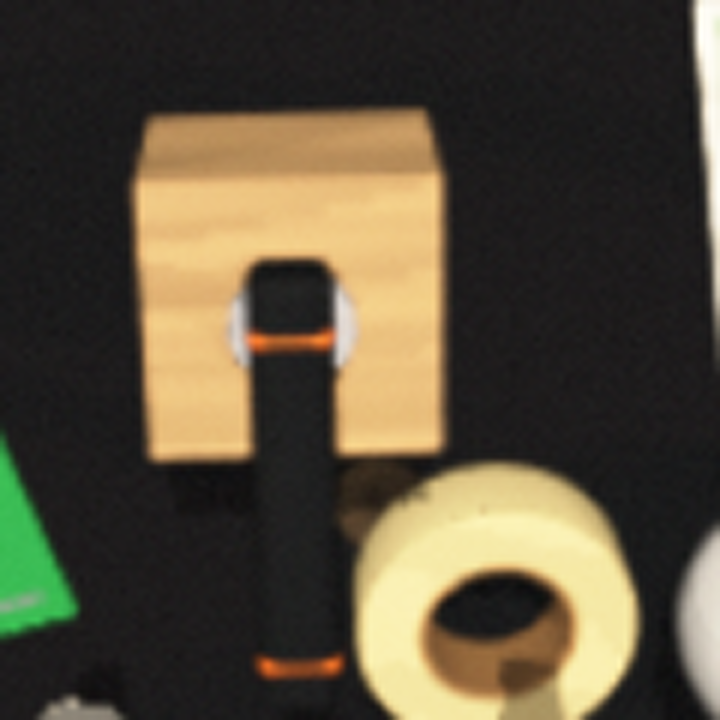

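```bash
python3 - <<'E'
from h import *
o=dict(ee_pos=np.array([0.4291,0.3964,0.2194]),tcp_rot=np.array([3.1414,-0.0007,2.9908]))
C=lambda x,y:(270+(x-2.5)/6,180+(y-2.5)/6)
a=onz("wrist",*C(291,342),.126,o);b=onz("wrist",*C(300,665),.126,o)
print(a,b,(a+b)/2,np.linalg.norm(a-b),np.arctan2(*(b-a)[[1,0]]))
q=np.array([onz("wrist",*C(*p),.045,o) for p in [(135,177),(444,173),(444,452),(149,459)]]);print(q,q.mean(0))
for i in range(4): d=q[(i+1)%4]-q[i]; print(np.linalg.norm(d),np.arctan2(d[1],d[0]))
for p in [(247,196),(145,233),(283,283)]: print("mat",onz("wrist",*p,.003,o))
E
```

```text
[0.463  0.3943 0.126 ] [0.522 0.387 0.126] [0.4925 0.3907 0.126 ] 0.059445318885634445 -0.122790360975329
[[0.4583 0.3648 0.045 ]
 [0.4666 0.4247 0.045 ]
 [0.5271 0.4174 0.045 ]
 [0.5194 0.3567 0.045 ]] [0.4929 0.3909 0.045 ]
0.060499305768380834 1.432853136801334
0.06094728931296617 -0.11978937987515724
0.06117341584853897 -1.6970066090270488
0.061656517131095295 3.01072850217798
mat [0.4447 0.3032 0.003 ]
mat [0.4763 0.1288 0.003 ]
mat [0.5815 0.3258 0.003 ]
```

```bash
python3 -c "
from h import *
plan(0.4927,0.3908,0.1,3.013,4)"
```

```text
t 1.07 at [0.4285 0.3971 0.2194] yaw 2.9925 F [-0.4931 -0.0801 -0.1873] grip 1.001  need shift cm [-6.4498  0.3241 11.9387] turn deg -1.18
[-1.612  0.081  2.985] -0.29
[-1.613  0.073  2.985] -0.29
[-1.613  0.064  2.985] -0.29
[-1.614  0.056  2.985] -0.29
```

carry_out([
  [[-3.2,0.1,0,-1.2],[-3.2,0.2,1,0],[0,0,4,0],[0,0,4,0],[0,0,2,0]],
])

```text
time: 1.7
ee_pos: [0.4911, 0.3909, 0.1071]
tcp_rot: [-3.14, -0.003, 3.015]
ft_force: [-0.7, -0.3, 0.3]
grip_width: 1.003
```

carry_out([
  [[0,0,0.9,0],[0,0,0,0],[0,0,0,0]],
])

```text
time: 2.08
ee_pos: [0.4941, 0.3909, 0.1021]
tcp_rot: [3.14, 0.002, 3.012]
ft_force: [-0.7, -0.5, -0.7]
grip_width: 0.998
```

```bash
python3 -c "
from h import *
plan(0.4927,0.3908,0.1,3.013)
o,im=snap('wrist','pics/w2.png'); 
plan(0.4927,0.3908,0.1,3.013)"
```

```text
t 2.08 at [0.4941 0.3909 0.1021] yaw 3.0121 F [-0.6501 -0.5423 -0.6749] grip 0.998  need shift cm [ 0.1375 -0.0253  0.2062] turn deg -0.05
t 2.12 at [0.4941 0.3907 0.1021] yaw 3.0119 F [ 0.1533 -0.2666  0.0561] grip 0.994  need shift cm [ 0.1412 -0.0107  0.2071] turn deg -0.06
```

View pics/w2.png

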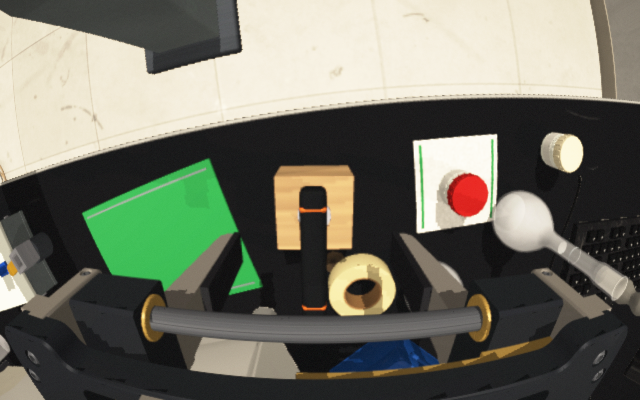

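carry_out([
  [[0.1,0,0.2,0],[0,0,0,0],[0,0,0,0],[0,0,0,0],[0,0,0,0]],
], grip=1, grip_force=40)

```text
time: 2.75
ee_pos: [0.4924, 0.3902, 0.0986]
tcp_rot: [3.142, 0.0, 3.012]
ft_force: [-0.0, 0.5, 0.4]
grip_width: 0.477
```

carry_out([
  [[0,0,0,0],[0,0,0,0],[0,0,0,0],[0,0,0,0]],
])

```text
time: 3.25
ee_pos: [0.4923, 0.3902, 0.0986]
tcp_rot: [-3.142, -0.0, 3.012]
ft_force: [-0.1, 0.5, 0.7]
grip_width: 0.148
```

carry_out([
  [[0,0,-0.3,0],[0,0,-1,0],[0,0,-3,0],[0,0,-3,0],[0,0,-3,0]],
])

```text
time: 3.88
ee_pos: [0.4924, 0.3902, 0.2033]
tcp_rot: [3.141, 0.0, 3.012]
ft_force: [0.4, 0.5, -1.3]
grip_width: 0.145
```

```bash
python3 -c "
from h import *
plan(0.48,0.10,0.20,2.02,10)"
```

```text
t 3.88 at [0.4924 0.3902 0.2033] yaw 3.0119 F [ 0.3501  0.4981 -1.2849] grip 0.145  need shift cm [ -2.526  -28.934    0.3147] turn deg 56.83
[-0.253 -2.893  0.031] 5.68
[-0.538 -2.854  0.031] 5.68
[-0.818 -2.787  0.031] 5.68
[-1.09  -2.692  0.031] 5.68
[-1.351 -2.571  0.031] 5.68
[-1.599 -2.425  0.031] 5.68
[-1.831 -2.254  0.031] 5.68
[-2.045 -2.062  0.031] 5.68
[-2.24  -1.849  0.031] 5.68
[-2.412 -1.618  0.031] 5.68
```

carry_out([
  [[-0.3,-2.9,0,5.7],[-0.5,-2.9,0,5.7],[-0.8,-2.8,0,5.7],[-1.1,-2.7,0,5.7],[-1.4,-2.6,0,5.7]],
])

```text
time: 4.5
ee_pos: [0.4862, 0.2431, 0.2024]
tcp_rot: [3.141, 0.0, 2.511]
ft_force: [-0.0, -0.4, -1.9]
grip_width: 0.151
```

carry_out([
  [[-1.6,-2.4,0,5.7],[-1.8,-2.3,0,5.7],[-2.0,-2.1,0,5.7],[-2.2,-1.8,0,5.7],[-2.4,-1.6,0,5.7]],
])

```text
time: 5.12
ee_pos: [0.4791, 0.099, 0.2024]
tcp_rot: [3.14, -0.0, 2.014]
ft_force: [0.2, -0.8, -1.1]
grip_width: 0.149
```

carry_out([
  [[0,0,0,0],[0,0,0,0],[0,0,0,0]],
])

```text
time: 5.5
ee_pos: [0.479, 0.101, 0.2018]
tcp_rot: [3.141, -0.0, 2.019]
ft_force: [-0.5, 0.5, -1.9]
grip_width: 0.148
```

```bash
python3 -c "
from h import *
o,im=snap('wrist','pics/w3.png'); print(list(o['ee_pos']),list(o['tcp_rot']),o['time'])
crop('pics/w3.png',220,130,420,280,4,'pics/w3c.png')"
```

```text
[np.float64(0.4790325656638381), np.float64(0.10099484946518278), np.float64(0.20175152558119602)] [np.float64(3.1412119204659734), np.float64(-0.0002982904238444384), np.float64(2.0194174322572764)] 5.5
```

View pics/w3.png

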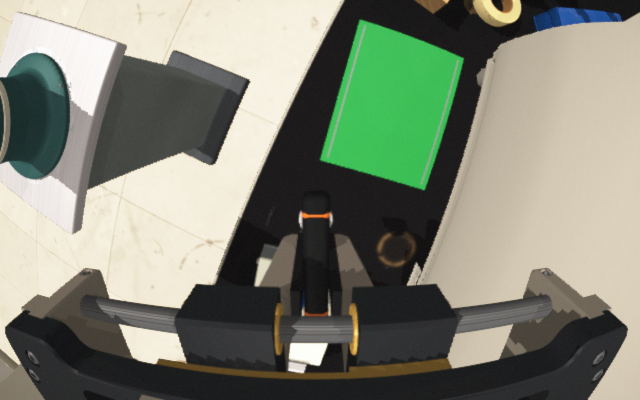

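View pics/w3c.png

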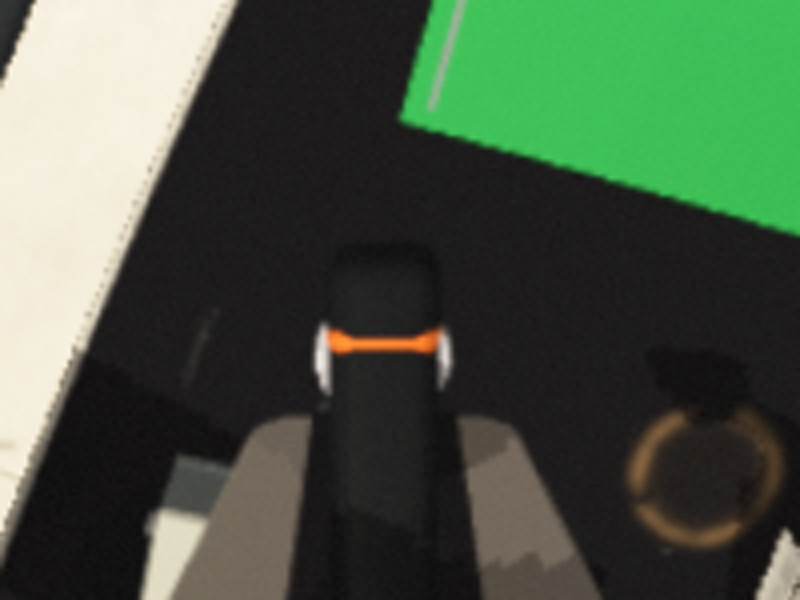

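```bash
python3 -c "
from h import *
plan(0.53,-0.06,0.20,2.02)"
```

```text
t 5.55 at [0.479  0.1009 0.2016] yaw 2.0192 F [ 0.5947  0.205  -0.9964] grip 0.147  need shift cm [-16.7062  -2.3783   0.1608] turn deg -0.05
```

carry_out([
  [[-4.2,-0.6,0,0],[-4.2,-0.6,0,0],[-4.2,-0.6,0,0],[-4.1,-0.6,0,0],[0,0,0,0]],
])

```text
time: 6.18
ee_pos: [0.53, -0.0642, 0.2016]
tcp_rot: [-3.141, 0.002, 2.013]
ft_force: [-0.2, 1.5, -1.6]
grip_width: 0.148
```

carry_out([
  [[0,0,0,0],[0,0,0,0]],
])

```text
time: 6.42
ee_pos: [0.5293, -0.0595, 0.2015]
tcp_rot: [-3.142, -0.001, 2.02]
ft_force: [0.0, -0.3, -2.0]
grip_width: 0.147
```

```bash
python3 -c "
from h import *
o,im=snap('wrist','pics/w4.png'); print(list(o['ee_pos']),list(o['tcp_rot']),o['time'])
crop('pics/w4.png',250,100,400,220,5,'pics/w4c.png')"
```

```text
[np.float64(0.5293058255772415), np.float64(-0.05953631791220724), np.float64(0.2014662710589948)] [np.float64(-3.141545659753429), np.float64(-0.0007249023248454556), np.float64(2.0196398211018827)] 6.425
```

View pics/w4.png

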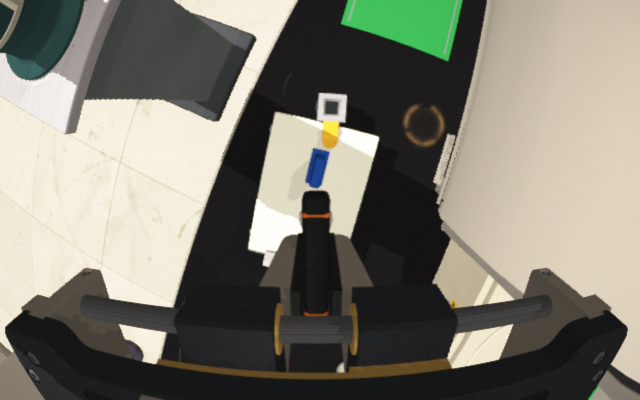

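View pics/w4c.png

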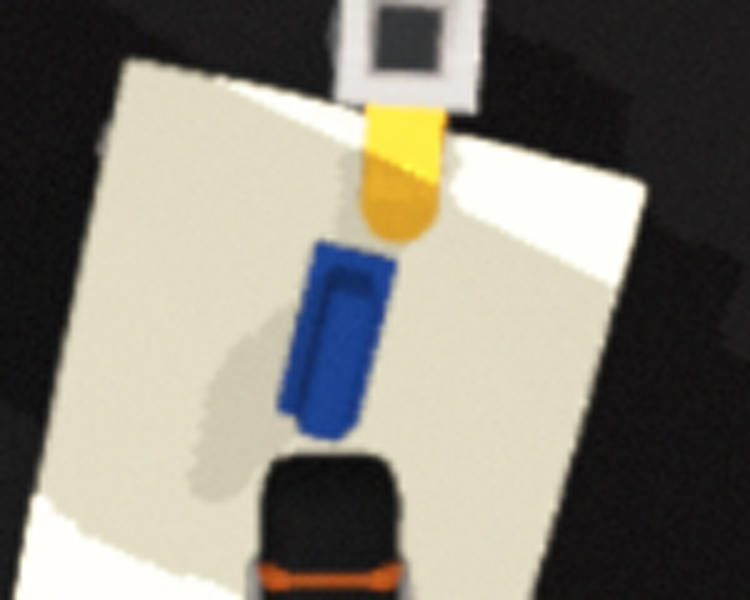

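```bash
python3 -c "
from h import *
crop('pics/w4.png',305,80,365,150,10,'pics/w4d.png')"
```

```text
(no output)
```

View pics/w4d.png

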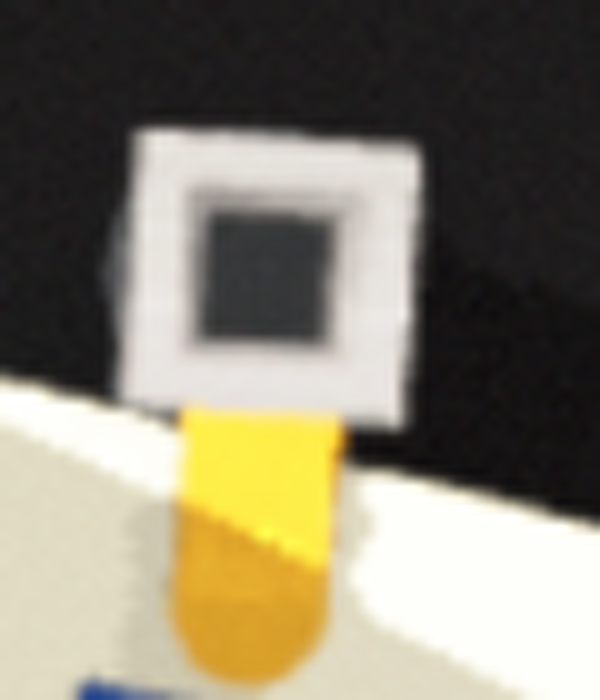

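```bash
python3 - <<'E'
from h import *
o=dict(ee_pos=np.array([0.5293,-0.05954,0.20147]),tcp_rot=np.array([-3.1415,-0.0007,2.0196]))
D=lambda x,y:(305+(x-4.5)/10,80+(y-4.5)/10)
C=lambda x,y:(250+(x-2)/5,100+(y-2)/5)
q=np.array([onz("wrist",*D(*p),.057,o) for p in [(135,128),(420,145),(403,428),(117,402)]]);print(q,q.mean(0))
for i in range(4): d=q[(i+1)%4]-q[i]; print(np.linalg.norm(d),np.arctan2(d[1],d[0]),(np.arctan2(d[1],d[0])%(np.pi/2)))
s=np.array([onz("wrist",*D(*p),.057,o) for p in [(190,192),(358,195),(345,352),(183,350)]]);print(s.mean(0))
a=onz("wrist",*C(127,58),.05,o);b=onz("wrist",*C(645,185),.05,o);print("lid",a,b,np.linalg.norm(a-b),(a+b)/2,np.arctan2(*(b-a)[[1,0]])-np.pi/2)
c=onz("wrist",248,249,.05,o);print(c,np.linalg.norm(c-a),np.arctan2(*(c-a)[[1,0]]))
f=np.array([onz("wrist",*C(*p),.084,o) for p in [(315,428),(362,280)]]);print("fin top",f)
E
```

```text
[[0.4893 0.0317 0.057 ]
 [0.5156 0.0429 0.057 ]
 [0.5268 0.0162 0.057 ]
 [0.4998 0.0058 0.057 ]] [0.5079 0.0242 0.057 ]
0.028602565005219485 0.3998317395250503 0.3998317395250503
0.02896670829498961 -1.1732529543576609 0.3975433724372357
0.02899314383575047 -2.7767224857731163 0.3648701678166768
0.02795664237618625 1.9549192494787155 0.384122922683819
[0.5077 0.0244 0.057 ]
lid [ 0.4574 -0.0043  0.05  ] [0.5661 0.019  0.05  ] 0.1111268922399258 [0.5118 0.0074 0.05  ] -1.3593888753869268
[ 0.4913 -0.1602  0.05  ] 0.159535281908002 -1.3570083100522392
fin top [[ 0.5232 -0.0511  0.084 ]
 [ 0.5188 -0.0215  0.084 ]]
```

```bash
python3 -c "
from h import *
plan(0.508,0.0243,0.16,1.958)"
```

```text
t 6.47 at [ 0.5293 -0.0597  0.2015] yaw 2.0195 F [-0.5385 -0.4365 -0.3401] grip 0.148  need shift cm [8.4884 1.72   4.1584] turn deg 3.53
```

carry_out([
  [[4.2,0.9,0,0],[4.3,0.8,0,3.5],[0,0,2,0],[0,0,2,0],[0,0,0,0]],
])

```text
time: 7.1
ee_pos: [0.5068, 0.0237, 0.1606]
tcp_rot: [-3.139, -0.001, 1.958]
ft_force: [-0.4, 0.7, -1.0]
grip_width: 0.148
```

carry_out([
  [[0,0,0,0],[0,0,0,0],[0,0,0,0]],
])

```text
time: 7.48
ee_pos: [0.5085, 0.0228, 0.1622]
tcp_rot: [3.14, 0.0, 1.956]
ft_force: [-0.2, 0.2, -1.7]
grip_width: 0.15
```

```bash
python3 -c "
from h import *
plan(0.508,0.0243,0.16,1.958)
snap('wrist','pics/w5.png'); snap('scene','pics/s5.png'); snap('top','pics/t5.png')
crop('pics/w5.png',250,150,400,270,5,'pics/w5c.png')
crop('pics/scene0.png'.replace('0','5') if 0 else 'pics/s5.png',290,170,390,270,6,'pics/s5c.png')"
```

```text
t 7.47 at [0.5085 0.0228 0.1622] yaw 1.9558 F [-0.1683  0.2191 -1.7389] grip 0.150  need shift cm [0.155  0.0101 0.2202] turn deg -0.13
```

View pics/w5c.png

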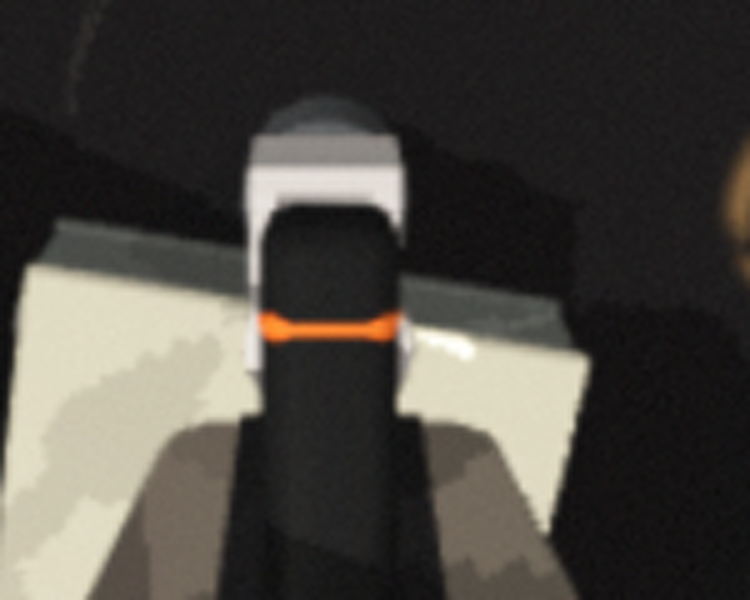

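View pics/s5c.png

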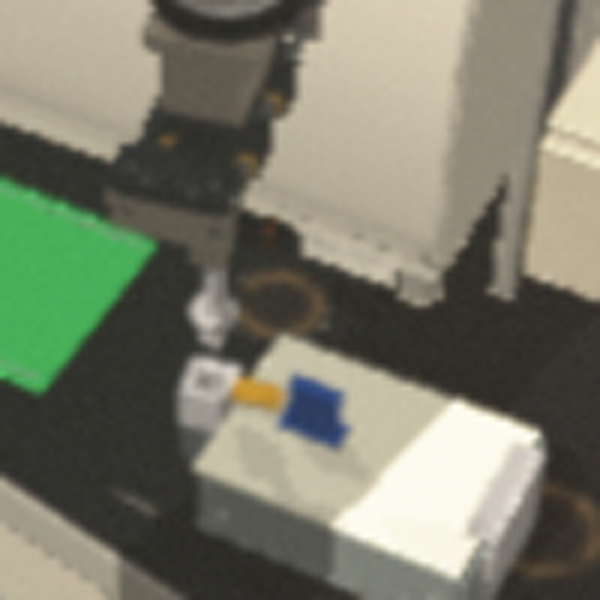

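carry_out([
  [[0.15,0,1,0],[0,0,0.8,0],[0,0,0,0],[0,0,0,0]],
])

```text
time: 8.12
ee_pos: [0.5076, 0.0241, 0.1435]
tcp_rot: [-3.141, 0.0, 1.956]
ft_force: [0.3, -0.8, -2.1]
grip_width: 0.147
```

```bash
python3 -c "
from h import *
plan(0.508,0.0243,0.132,1.958)"
```

```text
t 8.12 at [0.5076 0.0241 0.1435] yaw 1.9559 F [ 0.2611 -0.8434 -2.0672] grip 0.147  need shift cm [0.0004 0.0461 1.1482] turn deg -0.12
```

carry_out([
  [[0,0,0.5,0],[0,0,0.4,0],[0,0,0.4,0],[0,0,0.3,0],[0,0,0,0]],
])

```text
time: 8.75
ee_pos: [0.5073, 0.0242, 0.1273]
tcp_rot: [-3.141, -0.0, 1.956]
ft_force: [0.1, -0.6, -1.1]
grip_width: 0.145
```

carry_out([
  [[0,0,0.4,0],[0,0,0.4,0],[0,0,0.4,0],[0,0,0.2,0],[0,0,0,0]],
])

```text
time: 9.38
ee_pos: [0.5074, 0.0242, 0.1134]
tcp_rot: [-3.141, -0.0, 1.956]
ft_force: [-1.4, -0.5, -1.2]
grip_width: 0.149
```

carry_out([
  [[0,0,0.1,-4],[0,0,0,-7],[0,0,0,-7],[0,0,0,-7],[0,0,0,-5]],
])

```text
time: 10.0
ee_pos: [0.5076, 0.0237, 0.1127]
tcp_rot: [-3.142, 0.0, 2.482]
ft_force: [-0.6, -0.7, -1.4]
grip_width: 0.152
```

carry_out([
  [[0,0,0,-7],[0,0,0,-7],[0,0,0,-7],[0,0,0,-5],[0,0,0,0]],
])

```text
time: 10.62
ee_pos: [0.5076, 0.0238, 0.1127]
tcp_rot: [-3.142, 0.0, 2.932]
ft_force: [-0.4, -0.4, -2.1]
grip_width: 0.147
```

carry_out([
  [[0,0,0,-7],[0,0,0,-7],[0,0,0,-7],[0,0,0,-6],[0,0,0,-3]],
])

```text
time: 11.25
ee_pos: [0.5075, 0.024, 0.1127]
tcp_rot: [-3.141, -0.0, -2.827]
ft_force: [-0.3, -0.3, -1.5]
grip_width: 0.147
```

carry_out([
  [[0,0,0,0],[0,0,0,0],[0,0,0,0]],
])

```text
time: 11.62
ee_pos: [0.5075, 0.0241, 0.1127]
tcp_rot: [-3.141, -0.0, -2.827]
ft_force: [-0.9, -1.0, -1.5]
grip_width: 0.148
```

```bash
python3 -c "
from h import *
plan(0.508,0.0243,0.132,1.958); print(ctrl.get_obs()['ft_torque'],ctrl.get_obs()['q'])
snap('wrist','pics/w6.png'); crop('pics/w6.png',220,100,420,250,4,'pics/w6c.png')"
```

```text
t 11.62 at [0.5075 0.0241 0.1127] yaw -2.8271 F [-0.9017 -0.9651 -1.5339] grip 0.148  need shift cm [-0.0499  0.0064 -1.9333] turn deg 85.84
[-0.2014  0.131  -0.117 ] [-0.1123  0.3702 -0.0014  2.0311  0.0011  0.7403  1.7709]
```

View pics/w6c.png

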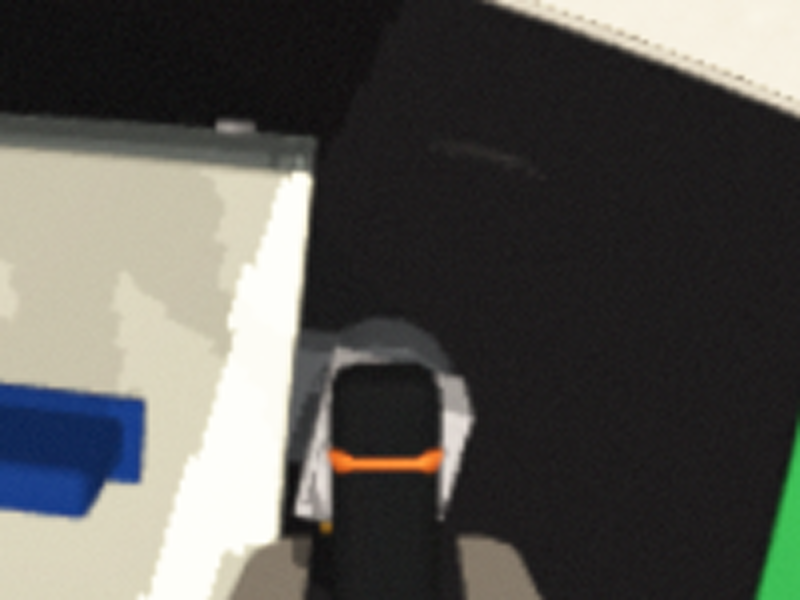

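carry_out([
  [[0,0,0,-4],[0,0,0,0],[0,0,0,0]],
])

```text
time: 12.05
ee_pos: [0.5075, 0.0242, 0.1127]
tcp_rot: [-3.142, 0.0, -2.758]
ft_force: [-0.7, -1.1, -0.0]
grip_width: 0.153
```

carry_out([
  [[0,0,0,4],[0,0,0,4],[0,0,0,2],[0,0,0,0]],
])

```text
time: 12.55
ee_pos: [0.5075, 0.0245, 0.1125]
tcp_rot: [3.142, -0.0, -2.93]
ft_force: [0.3, -1.0, -0.6]
grip_width: 0.148
```

carry_out([
  [[0,0,-0.5,0],[0,0,-1.5,0],[0,0,-2,0],[0,0,-2.5,0],[0,0,-2.5,0]],
])

```text
time: 13.18
ee_pos: [0.5077, 0.0243, 0.2046]
tcp_rot: [3.142, 0.001, -2.931]
ft_force: [0.5, -0.3, -1.2]
grip_width: 0.15
```

```bash
python3 -c "
from h import *
plan(0.4923,0.2,0.2,3.012,8)
snap('scene','pics/s7.png'); crop('pics/s7.png',290,170,390,270,6,'pics/s7c.png')
snap('wrist','pics/w7.png'); crop('pics/w7.png',220,100,420,250,4,'pics/w7c.png')"
```

```text
t 13.18 at [0.5077 0.0243 0.2046] yaw -2.9307 F [ 0.4722 -0.341  -1.1986] grip 0.150  need shift cm [-2.1686 17.4987  0.4615] turn deg 19.51
[-0.271  2.187  0.058] 2.44
[-0.178  2.197  0.058] 2.44
[-0.084  2.202  0.058] 2.44
[0.01  2.204 0.058] 2.44
[0.103 2.202 0.058] 2.44
[0.197 2.195 0.058] 2.44
[0.29  2.185 0.058] 2.44
[0.383 2.171 0.058] 2.44
```

View pics/s7c.png

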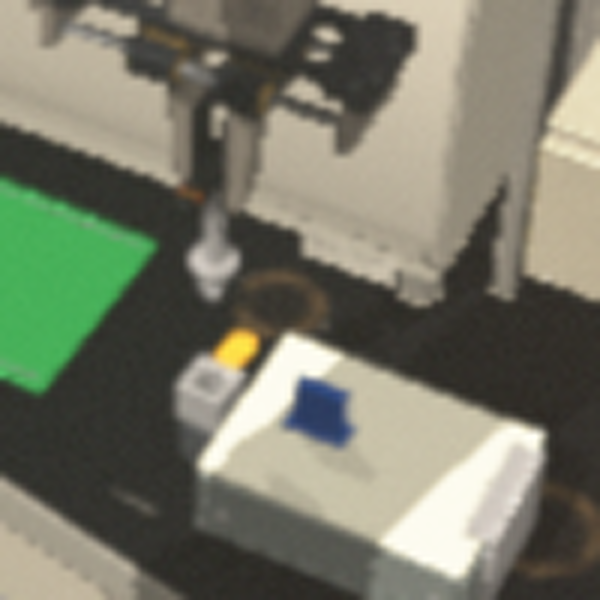

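View pics/w7c.png

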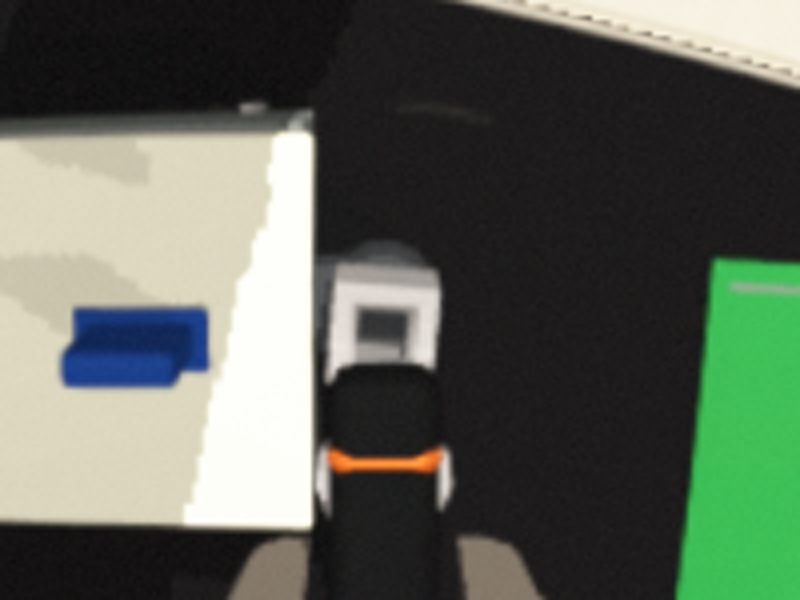

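```bash
python3 -c "
from h import *
plan(0.4923,0.3902,0.2,3.012,10)"
```

```text
t 13.28 at [0.5097 0.0245 0.2062] yaw -2.9308 F [ 0.1094  0.3855 -0.6742] grip 0.144  need shift cm [-5.9477 36.124   0.6397] turn deg 19.50
[-0.595  3.612  0.064] 1.95
[-0.471  3.631  0.064] 1.95
[-0.348  3.644  0.064] 1.95
[-0.223  3.654  0.064] 1.95
[-0.099  3.66   0.064] 1.95
[0.026 3.661 0.064] 1.95
[0.15  3.658 0.064] 1.95
[0.275 3.651 0.064] 1.95
[0.399 3.639 0.064] 1.95
[0.522 3.624 0.064] 1.95
```

carry_out([
  [[-0.6,3.6,0,2],[-0.5,3.6,0,2],[-0.3,3.6,0,2],[-0.2,3.7,0,2],[-0.1,3.7,0,2]],
])

```text
time: 13.9
ee_pos: [0.4984, 0.2081, 0.2021]
tcp_rot: [-3.141, -0.001, -3.107]
ft_force: [0.6, 0.4, -0.9]
grip_width: 0.148
```

carry_out([
  [[0,3.7,0,2],[0.2,3.7,0,2],[0.3,3.7,0,2],[0.4,3.6,0,2],[0.5,3.5,0,1.5]],
])

```text
time: 14.52
ee_pos: [0.4903, 0.3906, 0.2019]
tcp_rot: [-3.141, -0.001, 3.011]
ft_force: [1.2, 0.3, -1.3]
grip_width: 0.152
```

carry_out([
  [[0,0,0,0],[0,0,0,0],[0,0,0,0]],
])

```text
time: 14.9
ee_pos: [0.4913, 0.388, 0.2024]
tcp_rot: [-3.141, 0.0, 3.01]
ft_force: [-0.1, -0.5, -1.9]
grip_width: 0.147
```

```bash
python3 -c "
from h import *
plan(0.4923,0.3902,0.145,3.012)
snap('wrist','pics/w8.png'); crop('pics/w8.png',250,130,400,260,5,'pics/w8c.png')"
```

```text
t 14.90 at [0.4913 0.388  0.2024] yaw 3.0101 F [-0.1464 -0.4605 -1.8895] grip 0.147  need shift cm [-0.0664  0.2323  5.74  ] turn deg -0.11
```

View pics/w8c.png

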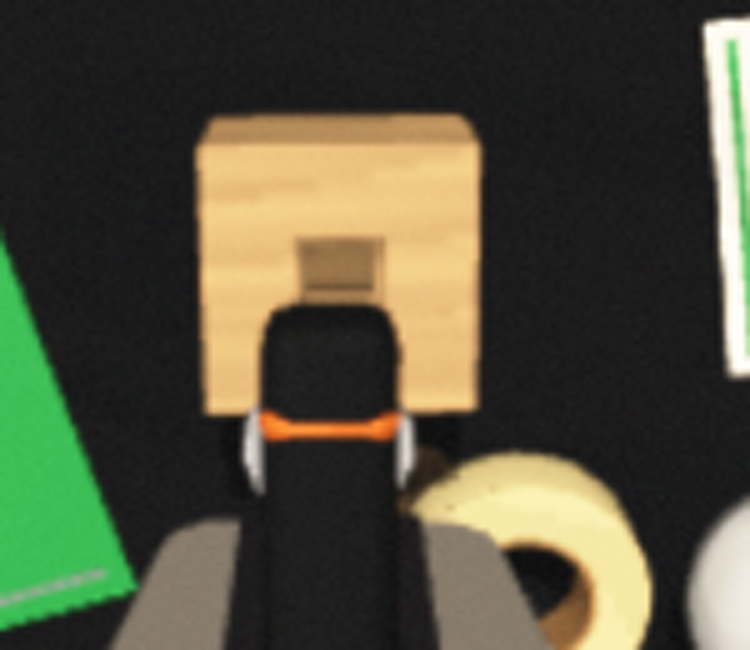

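carry_out([
  [[-0.1,0.2,2,0],[0,0,2,0],[0,0,1.7,0],[0,0,0,0],[0,0,0,0]],
])

```text
time: 15.58
ee_pos: [0.4924, 0.3917, 0.1459]
tcp_rot: [3.141, 0.0, 3.012]
ft_force: [-0.4, 0.4, -0.1]
grip_width: 0.145
```

```bash
python3 -c "
from h import *
plan(0.4923,0.3902,0.0986,3.012)"
```

```text
t 15.57 at [0.4924 0.3917 0.1459] yaw 3.0119 F [-0.397   0.4401 -0.1084] grip 0.145  need shift cm [-0.0107 -0.1536  4.7252] turn deg -0.00
```

carry_out([
  [[0,-0.15,1,0],[0,0,0,0],[0,0,0,0],[0,0,0,0]],
])

```text
time: 16.08
ee_pos: [0.492, 0.3902, 0.1359]
tcp_rot: [3.141, 0.0, 3.012]
ft_force: [-0.3, 0.2, -0.9]
grip_width: 0.15
```

carry_out([
  [[0,0,0.6,0],[0,0,0.6,0],[0,0,0.6,0],[0,0,0.5,0],[0,0,0,0]],
])

```text
time: 16.7
ee_pos: [0.4916, 0.3898, 0.112]
tcp_rot: [-3.141, -0.001, 3.012]
ft_force: [0.5, 0.3, -1.0]
grip_width: 0.149
```

carry_out([
  [[0,0,0.5,0],[0,0,0.5,0],[0,0,0.2,0],[0,0,0,0],[0,0,0,0]],
])

```text
time: 17.32
ee_pos: [0.492, 0.3901, 0.1007]
tcp_rot: [3.141, 0.0, 3.012]
ft_force: [-1.0, -1.0, -1.7]
grip_width: 0.147
```

carry_out([
  [[0,0,0.2,0],[0,0,0,0],[0,0,0,0]],
])

```text
time: 17.7
ee_pos: [0.4919, 0.39, 0.0986]
tcp_rot: [-3.142, 0.0, 3.012]
ft_force: [-0.6, 0.3, -1.6]
grip_width: 0.146
```

carry_out([
  [[0,0,0,0],[0,0,0,0],[0,0,0,0],[0,0,0,0],[0,0,0,0]],
], grip=0.3)

```text
time: 18.32
ee_pos: [0.4919, 0.39, 0.0986]
tcp_rot: [3.142, 0.0, 3.012]
ft_force: [0.5, -0.0, -0.3]
grip_width: 0.67
```

carry_out([
  [[0,0,0,0],[0,0,0,0],[0,0,0,0],[0,0,0,0]],
])

```text
time: 18.82
ee_pos: [0.4919, 0.39, 0.0986]
tcp_rot: [-3.142, 0.0, 3.012]
ft_force: [-0.0, 0.1, 0.5]
grip_width: 0.698
```

carry_out([
  [[0,0,-2,0],[0,0,-3,0],[0,0,-3,0],[0,0,-2,0],[0,0,0,0]],
])

```text
time: 19.45
ee_pos: [0.493, 0.391, 0.2017]
tcp_rot: [3.138, 0.003, 3.012]
ft_force: [0.7, -0.7, -0.8]
grip_width: 0.696
```

```bash
python3 -c "
from h import *
snap('wrist','pics/w9.png'); crop('pics/w9.png',250,130,400,260,5,'pics/w9c.png')
plan(0.515,0.02,0.2,1.783,10)"
```

```text
t 19.50 at [0.4923 0.3903 0.2   ] yaw 3.0118 F [-0.2557 -0.2198  0.3794] grip 0.700  need shift cm [ -7.042  -36.4269  -0.0519] turn deg 70.41
[-0.704 -3.643 -0.005] 7.04
[-1.145 -3.529 -0.005] 7.04
[-1.569 -3.362 -0.005] 7.04
[-1.97  -3.144 -0.005] 7.04
[-2.34  -2.879 -0.005] 7.04
[-2.675 -2.571 -0.005] 7.04
[-2.97  -2.223 -0.005] 7.04
[-3.22  -1.842 -0.005] 7.04
[-3.422 -1.434 -0.005] 7.04
[-3.572 -1.004 -0.005] 7.04
```

View pics/w9c.png

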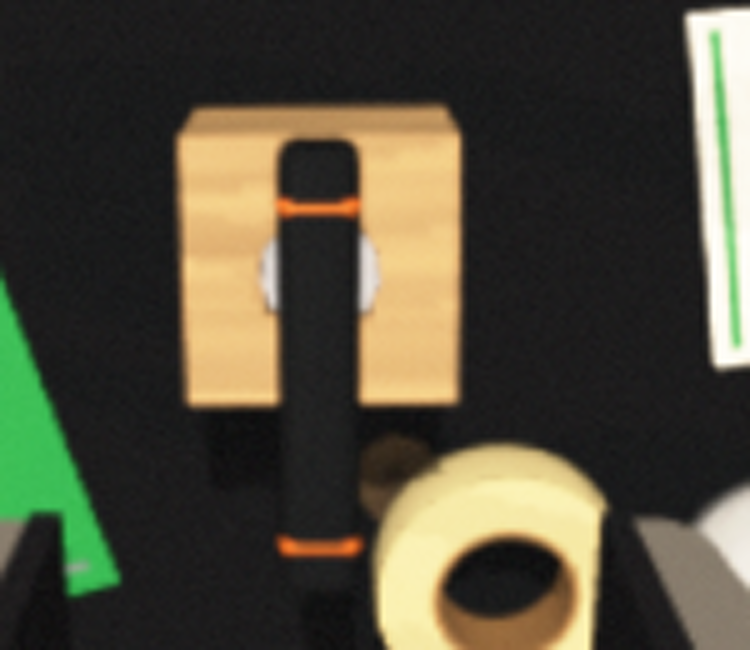

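Key home in the stand. Now to the lid.

carry_out([
  [[-0.7,-3.6,0,7],[-1.1,-3.5,0,7],[-1.6,-3.4,0,7],[-2,-3.1,0,7],[-2.3,-2.9,0,7]],
])

```text
time: 20.12
ee_pos: [0.5027, 0.204, 0.1977]
tcp_rot: [-3.14, -0.001, 2.397]
ft_force: [0.6, -1.3, -1.0]
grip_width: 0.7
```

carry_out([
  [[-2.7,-2.6,0,7],[-3,-2.2,0,7],[-3.2,-1.8,0,7],[-3.4,-1.4,0,7],[-3.6,-1.0,0,7.4]],
])

```text
time: 20.75
ee_pos: [0.5158, 0.0193, 0.1978]
tcp_rot: [-3.14, -0.0, 1.779]
ft_force: [0.5, -0.1, -0.6]
grip_width: 0.702
```

carry_out([
  [[0,0,0,0],[0,0,0,0],[0,0,0,0]],
])

```text
time: 21.12
ee_pos: [0.5163, 0.0218, 0.1983]
tcp_rot: [-3.141, -0.0, 1.786]
ft_force: [0.0, 0.0, -0.3]
grip_width: 0.701
```

```bash
python3 -c "
from h import *
o,_=snap('wrist','pics/w10.png'); print(list(o['ee_pos']),list(o['tcp_rot'])); crop('pics/w10.png',230,150,390,300,5,'pics/w10c.png')
snap('top','pics/t10.png')
plan(0.5218,-0.0385,0.1,1.783)"
```

```text
[np.float64(0.5162880487717433), np.float64(0.021782717380121764), np.float64(0.1982628831924625)] [np.float64(-3.1410270498172213), np.float64(-0.0004309773699060493), np.float64(1.7858979961539556)]
t 21.23 at [0.5164 0.0215 0.1984] yaw 1.7854 F [ 0.1159 -0.458   0.153 ] grip 0.702  need shift cm [-5.9812 -0.751   9.8419] turn deg 0.14
```

View pics/w10.png

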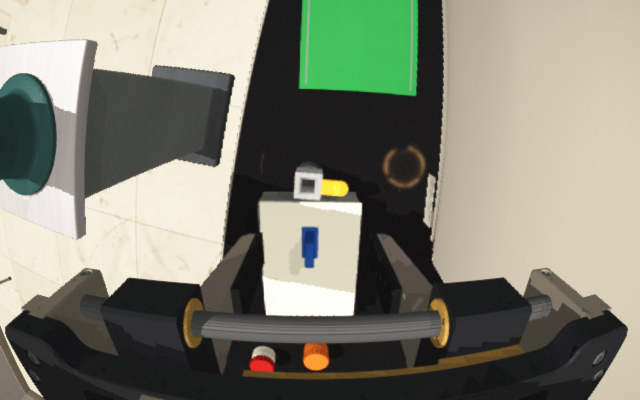

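View pics/w10c.png

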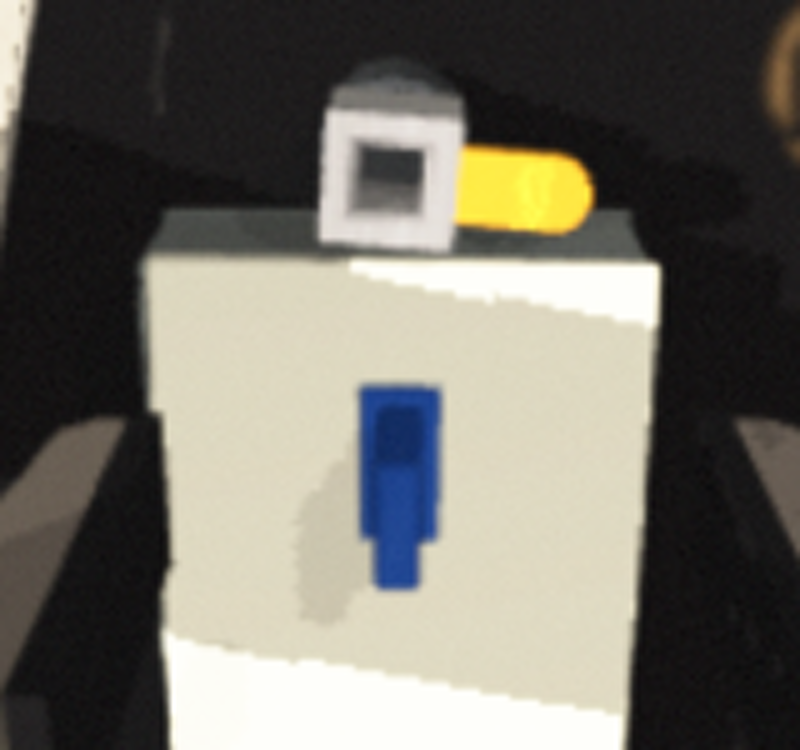

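```bash
python3 - <<'E'
from h import *
o=dict(ee_pos=np.array([0.5163,0.02178,0.19826]),tcp_rot=np.array([-3.1410,-0.0004,1.7859]))
C=lambda x,y:(230+(x-2)/5,150+(y-2)/5)
a=onz("wrist",*C(398,465),.084,o);b=onz("wrist",*C(398,588),.084,o);print(a,b,(a+b)/2)
p=[onz("wrist",*C(*q),.05,o) for q in [(146,258),(660,265)]];m=(p[0]+p[1])/2;d=p[1]-p[0];y=np.arctan2(d[1],d[0])-np.pi/2;print(p,m,y,np.linalg.norm(d));u=np.array([np.cos(y),np.sin(y)]);print("lid",m[:2]+.084*u,"fin",m[:2]+.047*u)
# tongue
c=onz("wrist",*C(390,178),.057,o);t=onz("wrist",*C(592,192),.055,o);print(np.arctan2(*(t-c)[[1,0]])-y)
E
```

```text
[ 0.5211 -0.0263  0.084 ] [ 0.5269 -0.0541  0.084 ] [ 0.524  -0.0402  0.084 ]
[array([ 0.46  , -0.0056,  0.05  ]), array([0.5694, 0.0166, 0.05  ])] [0.5147 0.0055 0.05  ] -1.3702265540380982 0.11163884637599707
lid [ 0.5314 -0.0768] fin [ 0.524  -0.0405]
1.5032666456353136
```

```bash
python3 -c "
from h import *
plan(0.523,-0.04,0.06,1.777)"
```

```text
t 21.23 at [0.5164 0.0215 0.1984] yaw 1.7854 F [ 0.1159 -0.458   0.153 ] grip 0.702  need shift cm [-6.1543 -0.6648 13.8419] turn deg 0.48
```

carry_out([
  [[-3.1,-0.3,0,0.5],[-3.1,-0.3,2,0],[0,0,4,0],[0,0,4,0],[0,0,0,0]],
])

```text
time: 21.85
ee_pos: [0.5212, -0.0409, 0.0963]
tcp_rot: [-3.136, -0.001, 1.775]
ft_force: [-0.6, -0.9, 0.9]
grip_width: 0.7
```

carry_out([
  [[0,0,2,0],[0,0,1,0],[0,0,0,0],[0,0,0,0]],
])

```text
time: 22.35
ee_pos: [0.5242, -0.0414, 0.0696]
tcp_rot: [3.14, 0.0, 1.775]
ft_force: [-0.0, 0.1, 1.1]
grip_width: 0.698
```

```bash
python3 -c "
from h import *
plan(0.523,-0.04,0.06,1.777)"
```

```text
t 22.35 at [ 0.5242 -0.0414  0.0696] yaw 1.7746 F [-0.0085  0.1302  1.1269] grip 0.698  need shift cm [ 0.1625 -0.0917  0.9574] turn deg -0.14
```

carry_out([
  [[0.15,-0.1,0.95,0],[0,0,0,0],[0,0,0,0],[0,0,0,0]],
], grip=1, grip_force=15)

```text
time: 22.85
ee_pos: [0.5224, -0.0402, 0.0592]
tcp_rot: [3.141, 0.0, 1.774]
ft_force: [-0.0, 0.0, -0.8]
grip_width: 0.288
```

carry_out([
  [[0,0,0,0],[0,0,0,0],[0,0,0,0],[0,0,0,0],[0,0,0,0]],
])

```text
time: 23.48
ee_pos: [0.5223, -0.0402, 0.0592]
tcp_rot: [3.141, 0.0, 1.774]
ft_force: [0.4, -0.5, 1.3]
grip_width: 0.109
```

```bash
python3 -c "
from h import *
plan(0.523,-0.04,0.06,1.777)"
```

```text
t 23.48 at [ 0.5223 -0.0402  0.0592] yaw 1.7744 F [ 0.4278 -0.5209  1.2517] grip 0.109  need shift cm [ 0.0099  0.0727 -0.0809] turn deg -0.15
```

carry_out([
  [[-0.2,0,-0.55,0],[-0.2,0,-0.55,0],[-0.25,0,-0.55,0],[-0.25,0,-0.5,0],[0,0,0,0]],
])

```text
time: 24.1
ee_pos: [0.524, -0.0489, 0.081]
tcp_rot: [3.141, -0.0, 1.774]
ft_force: [-1.3, 2.0, 0.2]
grip_width: 0.107
```

carry_out([
  [[-0.3,0,-0.5,0],[-0.3,0,-0.5,0],[0,0,0,0],[0,0,0,0]],
])

```text
time: 24.6
ee_pos: [0.5255, -0.0549, 0.0908]
tcp_rot: [3.141, 0.0, 1.775]
ft_force: [-1.1, 3.9, 0.9]
grip_width: 0.107
```

```bash
python3 -c "
from h import *
plan(0.523,-0.04,0.06,1.777)
snap('wrist','pics/w11.png');snap('scene','pics/s11.png'); crop('pics/s11.png',290,170,390,270,6,'pics/s11c.png')"
```

```text
t 24.60 at [ 0.5255 -0.0549  0.0908] yaw 1.7746 F [-1.1489  3.9135  0.8702] grip 0.107  need shift cm [1.5053 0.0562 3.078 ] turn deg -0.13
```

View pics/s11c.png

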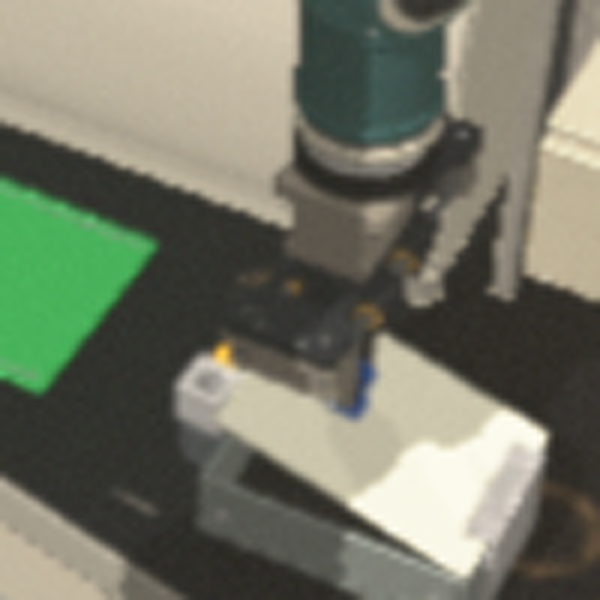

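View pics/w11.png

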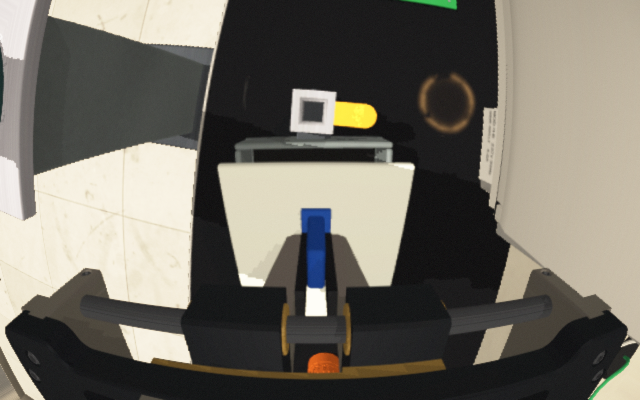

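carry_out([
  [[0.8,0,0,0],[1,0,0,0],[1.2,0,0,0],[1.2,0,-0.2,0],[0,0,0,0]],
])

```text
time: 25.32
ee_pos: [0.5167, -0.0123, 0.0928]
tcp_rot: [3.141, -0.0, 1.777]
ft_force: [0.0, 0.2, -0.4]
grip_width: 0.104
```

```bash
python3 -c "
from h import *
plan(0.523,-0.04,0.06,1.777)
snap('scene','pics/s12.png'); crop('pics/s12.png',290,170,390,270,6,'pics/s12c.png')"
```

```text
t 25.32 at [ 0.5167 -0.0123  0.0928] yaw 1.7769 F [ 0.0466  0.199  -0.4384] grip 0.104  need shift cm [-2.8451  0.0464  3.2775] turn deg -0.01
```

View pics/s12c.png

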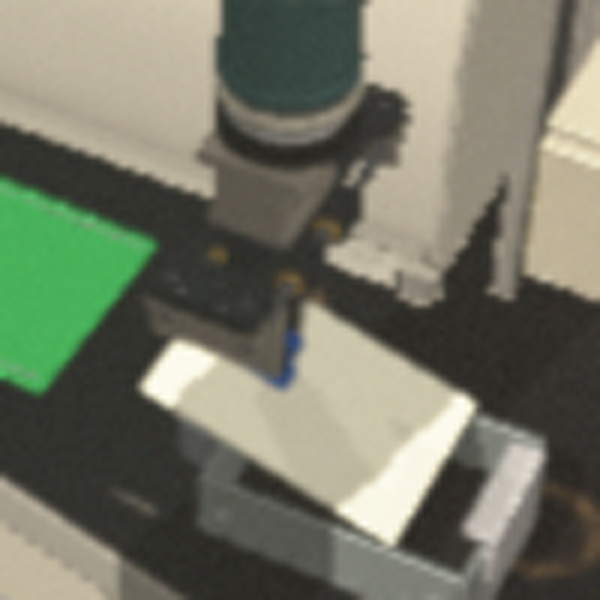

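```bash
python3 -c "
from h import *
for p in [(282,188),(360,218),(275,180),(350,210)]: print(onz('scene',*p,0.),onz('scene',*p,0.03))
# machine front top edge seen in top: lower outline (255,205),(362,180)
print(onz('top',255,205,.03),onz('top',255,205,.2),onz('top',362,180,.03),onz('top',362,180,.2))
plan(0.5167,-0.0123,0.18,1.777)
plan(0.5245,0.248,0.18,1.777)"
```

```text
[0.6181 0.3254 0.    ] [0.5953 0.3026 0.03  ]
[0.6835 0.0004 0.    ] [ 0.6591 -0.0146  0.03  ]
[0.6343 0.3778 0.    ] [0.6111 0.3537 0.03  ]
[0.6926 0.0527 0.    ] [0.668  0.0364 0.03  ]
[0.5973 0.3469 0.03  ] [0.5685 0.3124 0.2   ] [ 0.6888 -0.041   0.03  ] [ 0.6479 -0.0241  0.2   ]
t 25.38 at [ 0.5168 -0.0131  0.0928] yaw 1.7759 F [ 0.422   0.3917 -1.3548] grip 0.109  need shift cm [ 0.0823  0.0068 -8.7236] turn deg -0.07
t 25.38 at [ 0.5168 -0.0131  0.0928] yaw 1.7759 F [ 0.422   0.3917 -1.3548] grip 0.109  need shift cm [25.4081  6.071  -8.7226] turn deg -0.07
```

```bash
python3 -c "
from h import *
S=lambda x,y:(190+(x-1.5)/4,140+(y-1.5)/4)
print(tri(ray('top',255,207),ray('scene',*S(345,170))))
print(tri(ray('top',362,183),ray('scene',*S(700,275))))
print(tri(ray('top',255,207),ray('scene',*S(330,110))))
crop('pics/scene0.png',255,70,395,230,5,'pics/sm.png');crop('pics/top0.png',220,100,380,220,5,'pics/tm.png')"
```

```text
(array([0.5929, 0.3401, 0.0393]), np.float64(0.012848294583713523))
(array([ 0.661 , -0.0322,  0.0899]), np.float64(0.00748133358482359))
(array([0.5731, 0.3249, 0.1354]), np.float64(0.0009597724018359171))
```

View pics/sm.png

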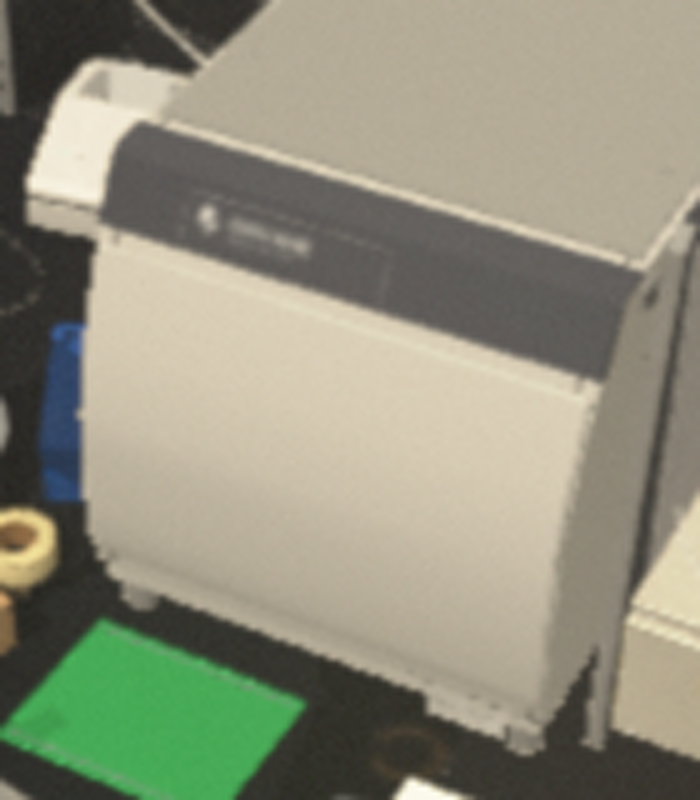

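View pics/tm.png

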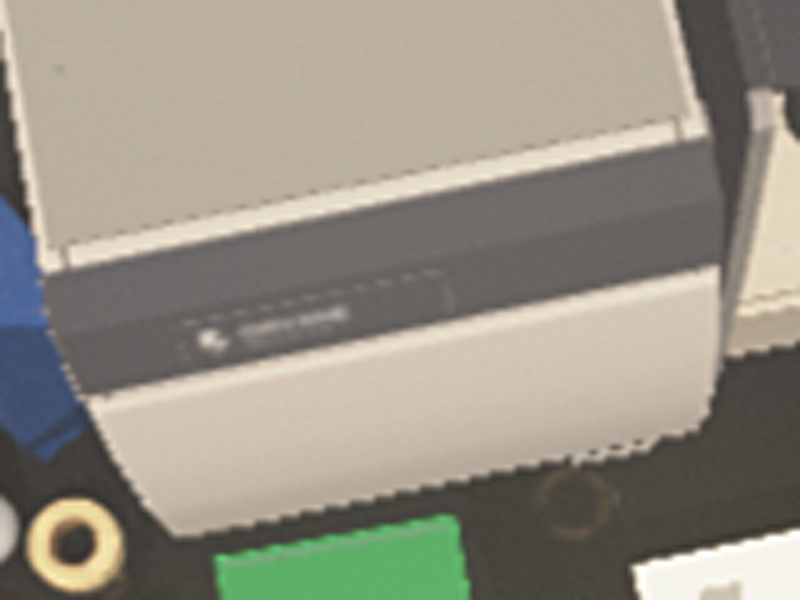

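carry_out([
  [[0,0,-1,0],[0,0,-2,0],[0,0,-3,0],[0,0,-3,0],[0,0,0,0]],
], grip_force=22)

```text
time: 26.0
ee_pos: [0.5186, -0.0143, 0.1852]
tcp_rot: [3.136, 0.001, 1.773]
ft_force: [0.2, -0.1, -1.2]
grip_width: 0.107
```

```bash
python3 -c "
from h import *
snap('scene','pics/s13.png'); crop('pics/s13.png',270,130,390,270,5,'pics/s13c.png')
plan(0.45,0.04,0.18,1.777)
"
```

```text
t 26.05 at [ 0.5174 -0.0142  0.1836] yaw 1.7738 F [ 0.6073  0.4089 -0.9827] grip 0.109  need shift cm [ 6.6618 -5.5061  0.3444] turn deg -0.19
```

View pics/s13c.png

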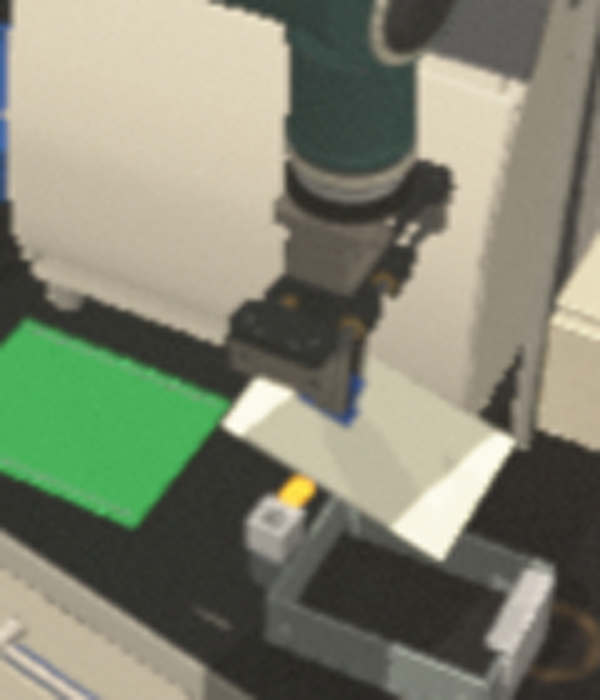

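carry_out([
  [[2.3,-1.9,0,0],[2.2,-1.8,0,0],[2.2,-1.8,0,0],[0,0,0,0],[0,0,0,0]],
])

```text
time: 26.68
ee_pos: [0.4497, 0.0401, 0.1822]
tcp_rot: [-3.141, 0.0, 1.774]
ft_force: [0.3, -0.7, -0.4]
grip_width: 0.104
```

```bash
python3 -c "
from h import *
plan(0.45,0.213,0.16,3.32,15)
"
```

```text
t 26.68 at [0.4497 0.0401 0.1822] yaw 1.7739 F [ 0.3053 -0.7307 -0.3867] grip 0.104  need shift cm [16.9265  3.5201  2.2134] turn deg -88.58
[1.128 0.235 0.148] -5.91
[1.098 0.35  0.148] -5.91
[1.057 0.461 0.148] -5.91
[1.004 0.567 0.148] -5.91
[0.94  0.667 0.148] -5.91
[0.866 0.76  0.148] -5.91
[0.783 0.845 0.148] -5.91
[0.692 0.922 0.148] -5.91
[0.594 0.988 0.148] -5.91
[0.489 1.044 0.148] -5.91
[0.379 1.088 0.148] -5.91
[0.265 1.122 0.148] -5.91
[0.148 1.143 0.148] -5.91
[0.03  1.152 0.148] -5.91
[-0.089  1.149  0.148] -5.91
```

carry_out([
  [[1.1,0.2,0,-5.9],[1.1,0.4,0,-5.9],[1.1,0.5,0,-5.9],[1.0,0.6,0,-5.9],[0.9,0.7,0,-5.9]],
])

```text
time: 27.3
ee_pos: [0.4515, 0.0982, 0.1822]
tcp_rot: [-3.141, 0.0, 2.291]
ft_force: [0.9, 0.7, -0.0]
grip_width: 0.109
```

carry_out([
  [[0.9,0.8,0,-5.9],[0.8,0.8,0,-5.9],[0.7,0.9,0,-5.9],[0.6,1.0,0,-5.9],[0.5,1.0,0,-5.9]],
])

```text
time: 27.92
ee_pos: [0.4509, 0.1558, 0.1822]
tcp_rot: [-3.141, 0.0, 2.806]
ft_force: [0.4, -0.3, -0.7]
grip_width: 0.105
```

carry_out([
  [[0.4,1.1,0,-5.9],[0.3,1.1,0,-5.9],[0.1,1.1,0,-5.9],[0,1.2,0,-5.9],[-0.1,1.1,0,-6]],
])

```text
time: 28.55
ee_pos: [0.4514, 0.2131, 0.1821]
tcp_rot: [-3.141, -0.0, -2.961]
ft_force: [-0.3, -0.6, -0.3]
grip_width: 0.107
```

carry_out([
  [[0,0,0,0],[0,0,0,0],[0,0,0,0]],
])

```text
time: 28.92
ee_pos: [0.4506, 0.2127, 0.1825]
tcp_rot: [-3.141, -0.0, -2.964]
ft_force: [-1.0, -0.1, -0.5]
grip_width: 0.107
```

```bash
python3 -c "
from h import *
o,_=snap('wrist','pics/w14.png');print(list(o['ee_pos']),list(o['tcp_rot']))
snap('scene','pics/s14.png'); crop('pics/s14.png',220,110,360,250,5,'pics/s14c.png')
plan(0.465,0.2157,0.1,3.32)
"
```

```text
[np.float64(0.4506380345177154), np.float64(0.21272556356210456), np.float64(0.18248130395378132)] [np.float64(-3.1412679379676303), np.float64(-0.0001286905143056405), np.float64(-2.9644746818383125)]
t 29.02 at [0.4505 0.2131 0.1826] yaw -2.9636 F [-0.0325 -0.3078  0.3865] grip 0.109  need shift cm [-1.473   0.0043  8.2595] turn deg -0.02
```

View pics/s14c.png

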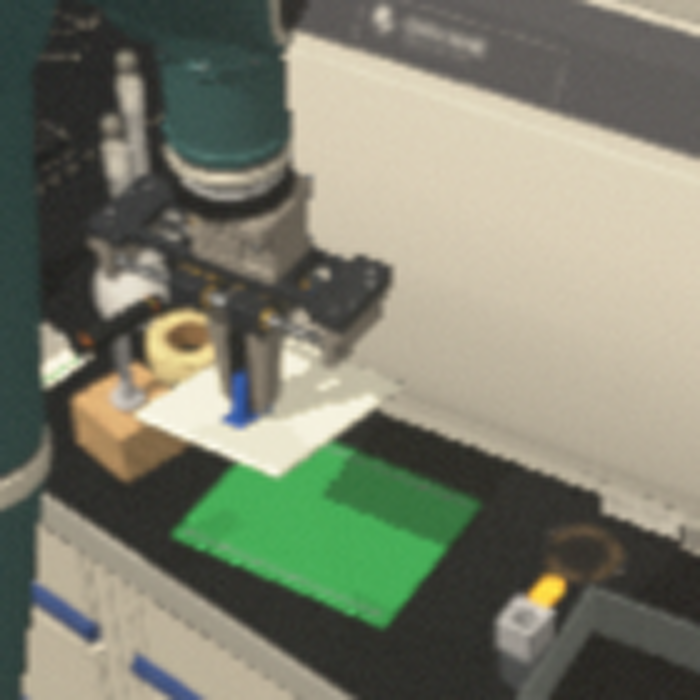

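View pics/w14.png

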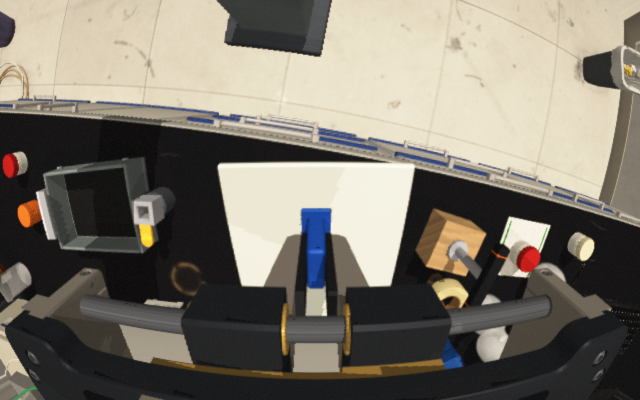

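carry_out([
  [[0,0,2.5,0],[0,0,2.5,0],[-0.7,0,2.5,0],[-0.8,0,2,0],[0,0,1,0]],
])

```text
time: 29.65
ee_pos: [0.4652, 0.2158, 0.0767]
tcp_rot: [-3.141, -0.001, -2.963]
ft_force: [0.4, 0.2, -0.8]
grip_width: 0.105
```

```bash
python3 -c "
from h import *
snap('scene','pics/s15.png'); crop('pics/s15.png',220,110,360,250,5,'pics/s15c.png')
plan(0.4925,0.2207,0.07,3.32)
"
```

```text
t 29.70 at [0.4643 0.2156 0.0759] yaw -2.9628 F [-0.0661 -0.0891 -2.3091] grip 0.106  need shift cm [-2.8702  0.0018  0.585 ] turn deg 0.02
```

View pics/s15c.png

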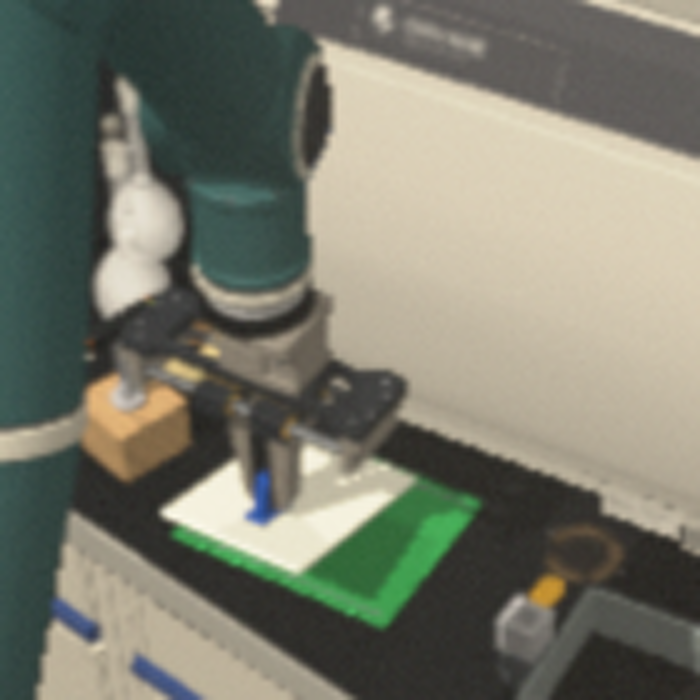

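carry_out([
  [[-1,0,0,0],[-1.2,0,0,0],[-0.7,0,0,0],[0,0,0.5,0],[0,0,0,0]],
])

```text
time: 30.32
ee_pos: [0.493, 0.2211, 0.0721]
tcp_rot: [-3.141, -0.001, -2.962]
ft_force: [0.1, 0.9, -0.0]
grip_width: 0.113
```

```bash
python3 -c "
from h import *
snap('scene','pics/s16.png'); crop('pics/s16.png',220,110,360,250,5,'pics/s16c.png')
plan(0.4925,0.2207,0.056,3.32)
"
```

```text
t 30.38 at [0.4931 0.2211 0.0722] yaw -2.9622 F [ 0.9559  0.3143 -1.2469] grip 0.106  need shift cm [ 0.0618 -0.0331  1.6244] turn deg 0.06
```

View pics/s16c.png

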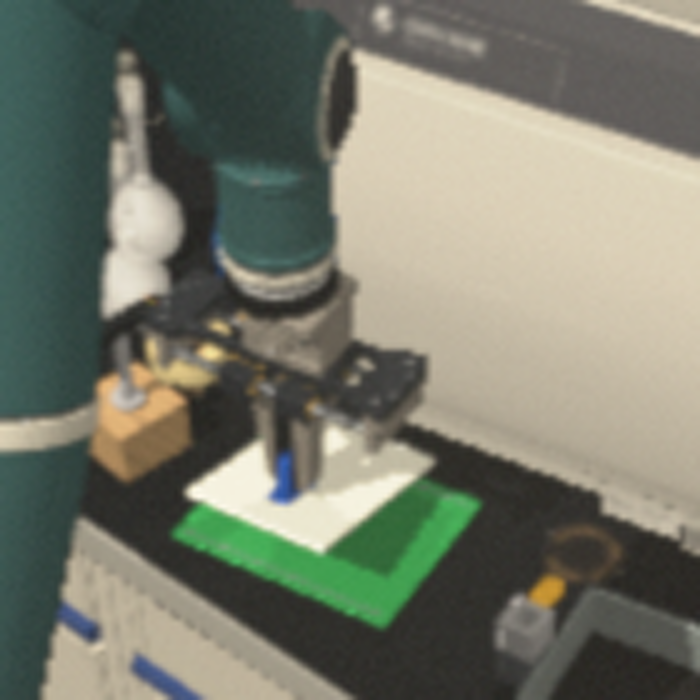

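carry_out([
  [[0,0,0.6,0],[0,0,0.5,0],[0,0,0.5,0],[0,0,0,0]],
])

```text
time: 30.88
ee_pos: [0.4933, 0.2212, 0.056]
tcp_rot: [-3.141, -0.001, -2.962]
ft_force: [-0.0, 0.9, -1.2]
grip_width: 0.108
```

carry_out([
  [[0.3,0,0.5,0],[0.3,0,0.5,0],[0.25,0,0.5,0],[0.25,0,0.5,0],[0,0,0,0]],
], grip_force=10)

```text
time: 31.5
ee_pos: [0.4824, 0.2193, 0.0362]
tcp_rot: [-3.141, -0.001, -2.962]
ft_force: [-0.0, 0.3, -0.7]
grip_width: 0.109
```

carry_out([
  [[0.2,0,0.5,0],[0.2,0,0.4,0],[0,0,0.2,0],[0,0,0,0]],
])

```text
time: 32.0
ee_pos: [0.4788, 0.2186, 0.0253]
tcp_rot: [-3.141, -0.0, -2.962]
ft_force: [-0.2, 0.4, -1.3]
grip_width: 0.114
```

```bash
python3 -c "
from h import *
snap('scene','pics/s17.png'); crop('pics/s17.png',220,110,360,250,5,'pics/s17c.png')
plan(0.478,0.218,0.0243,3.32)
"
```

```text
t 32.05 at [0.4789 0.2186 0.0254] yaw -2.9624 F [-1.2948  0.3836 -0.9998] grip 0.108  need shift cm [ 0.1024 -0.0435  0.1122] turn deg 0.05
```

View pics/s17c.png

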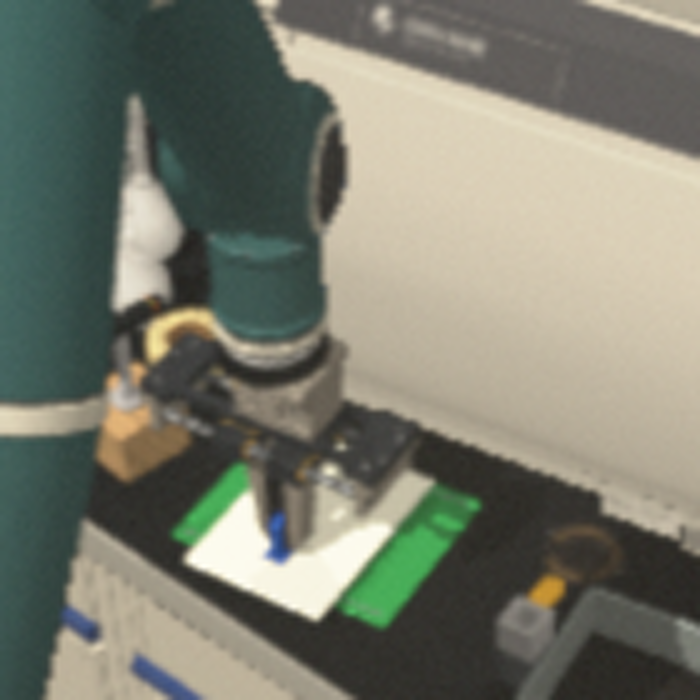

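carry_out([
  [[0,0,0.1,0],[0,0,0,0],[0,0,0,0],[0,0,0,0],[0,0,0,0]],
], grip=0.6)

```text
time: 32.67
ee_pos: [0.4789, 0.2187, 0.0246]
tcp_rot: [3.142, 0.0, -2.962]
ft_force: [-0.7, 0.4, -0.6]
grip_width: 0.399
```

carry_out([
  [[0,0,0,0],[0,0,-1,0],[0,0,-3,0],[0,0,-4,0],[0,0,-4,0]],
])

```text
time: 33.3
ee_pos: [0.4788, 0.2186, 0.1464]
tcp_rot: [3.141, 0.0, -2.962]
ft_force: [0.9, 0.6, -0.8]
grip_width: 0.403
```

carry_out([
  [[2,0,-3,0],[3,0,0,0],[0,0,0,0],[0,0,0,0]],
])

```text
time: 33.8
ee_pos: [0.4304, 0.2099, 0.1751]
tcp_rot: [3.141, 0.001, -2.962]
ft_force: [0.1, -0.1, -0.4]
grip_width: 0.4
```

```bash
python3 -c "
from h import *
o,_=snap('wrist','pics/w18.png');print(list(o['ee_pos']),list(o['tcp_rot']))
snap('scene','pics/s18.png'); crop('pics/s18.png',220,110,360,250,5,'pics/s18c.png');snap('top','pics/t18.png')
"
```

```text
[np.float64(0.4304334627839616), np.float64(0.20992861073311114), np.float64(0.1751471248941361)] [np.float64(3.141248962012036), np.float64(0.0014336709217979138), np.float64(-2.9624743787563665)]
```

View pics/w18.png

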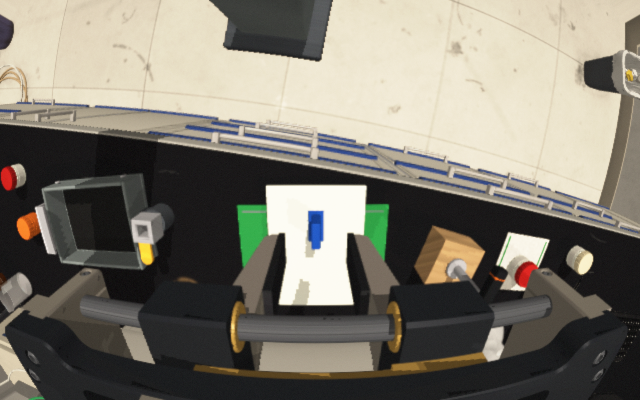

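View pics/s18c.png

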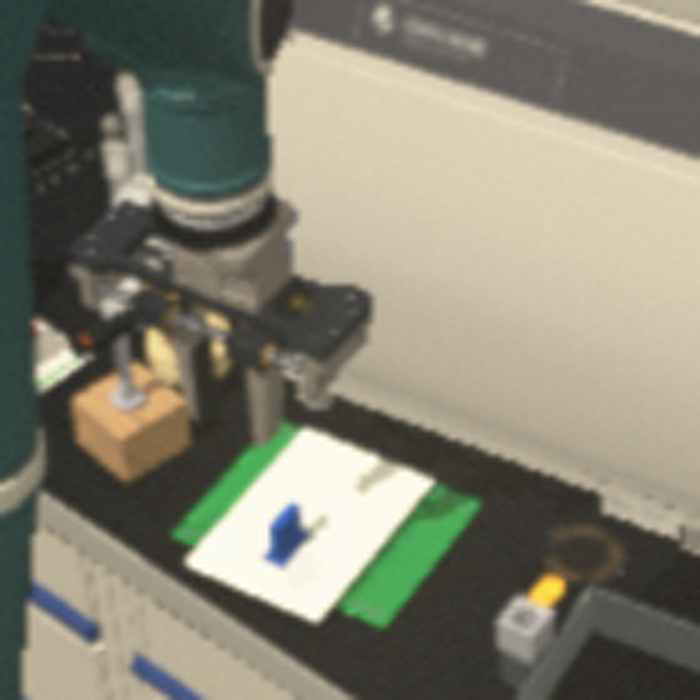

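View pics/t18.png

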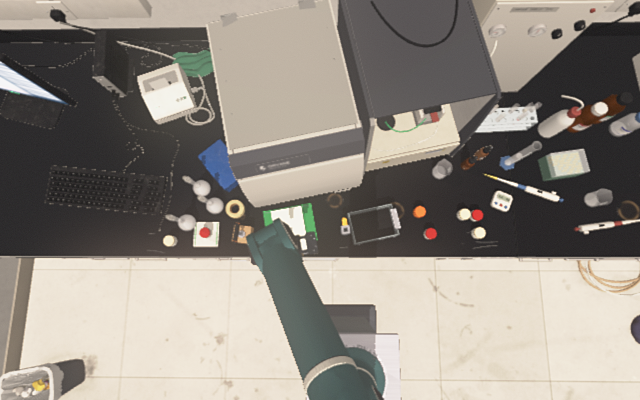

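```bash
python3 - <<'E'
from h import *
o=dict(ee_pos=np.array([0.43043,0.20993,0.17515]),tcp_rot=np.array([3.14125,.00143,-2.96247]))
q=np.array([onz("wrist",*p,.014,o) for p in [(267,184.5),(366.5,184),(354,304),(279,305)]]);print(q)
for i in range(4): print(np.linalg.norm(q[(i+1)%4]-q[i]))
f=(q[0]+q[1])/2;y=np.arctan2(*(q[1]-q[0])[[1,0]])-np.pi/2;c=f[:2]+.084*np.array([np.cos(y),np.sin(y)]);print(y,c,c-[.529,.2273])
m=np.array([onz("wrist",*p,.003,o) for p in [(238,205),(388,205.5)]]);print("mat front corners",m,np.linalg.norm(m[1]-m[0]))
crop('pics/t18.png',400,150,500,250,7,'pics/t18c.png')
E
```

```text
[[0.4411 0.1575 0.014 ]
 [0.4209 0.2661 0.014 ]
 [0.5797 0.2882 0.014 ]
 [0.5986 0.1921 0.014 ]]
0.11054128543699823
0.16026826351874174
0.09790917692702104
0.16122161055762033
0.1837969751793853 [0.5136 0.2272] [-0.0154 -0.0001]
mat front corners [[0.4749 0.125  0.003 ]
 [0.444  0.2998 0.003 ]] 0.1775670582021661
```

View pics/t18c.png

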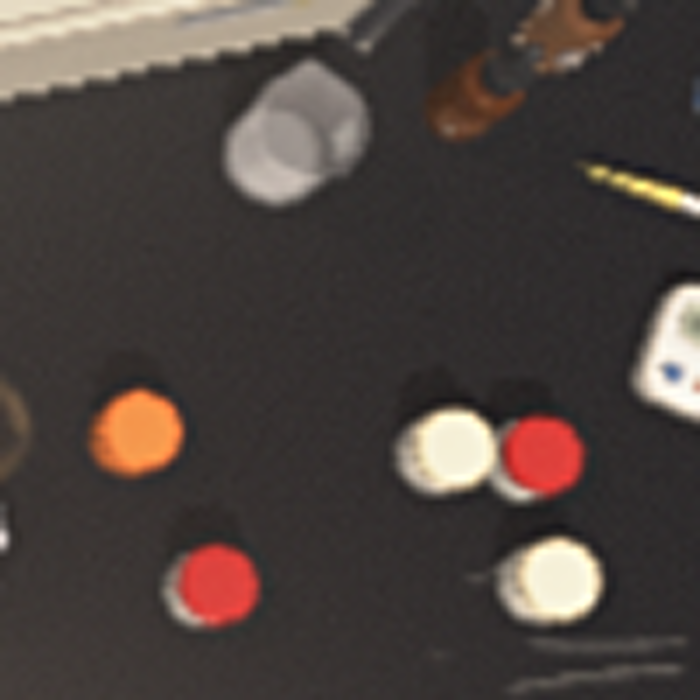

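```bash
python3 -c "
from h import *
plan(0.47,-0.22,0.18,1.777,16)
"
```

```text
t 33.95 at [0.4303 0.2098 0.1744] yaw -2.9628 F [ 0.5174  0.1602 -0.0664] grip 0.397  need shift cm [  3.7422 -42.9989  -0.5522] turn deg 88.43
[ 0.234 -2.687 -0.035] 5.53
[-0.026 -2.697 -0.035] 5.53
[-0.286 -2.682 -0.035] 5.53
[-0.543 -2.642 -0.035] 5.53
[-0.795 -2.578 -0.035] 5.53
[-1.039 -2.489 -0.035] 5.53
[-1.274 -2.378 -0.035] 5.53
[-1.497 -2.244 -0.035] 5.53
[-1.706 -2.089 -0.035] 5.53
[-1.9   -1.915 -0.035] 5.53
[-2.075 -1.723 -0.035] 5.53
[-2.232 -1.515 -0.035] 5.53
[-2.367 -1.293 -0.035] 5.53
[-2.481 -1.059 -0.035] 5.53
[-2.571 -0.816 -0.035] 5.53
[-2.638 -0.564 -0.035] 5.53
```

carry_out([
  [[0.2,-2.7,0,5.5],[0,-2.7,0,5.5],[-0.3,-2.7,0,5.5],[-0.5,-2.6,0,5.5],[-0.8,-2.6,0,5.5]],
], grip=0.3)

```text
time: 34.58
ee_pos: [0.4423, 0.0733, 0.1747]
tcp_rot: [3.141, 0.0, 2.834]
ft_force: [0.4, -0.2, -0.7]
grip_width: 0.699
```

carry_out([
  [[-1,-2.5,0,5.5],[-1.3,-2.4,0,5.5],[-1.5,-2.2,0,5.5],[-1.7,-2.1,0,5.5],[-1.9,-1.9,0,5.5]],
])

```text
time: 35.2
ee_pos: [0.4551, -0.0605, 0.1746]
tcp_rot: [-3.142, 0.0, 2.355]
ft_force: [-0.2, -0.7, -0.2]
grip_width: 0.699
```

carry_out([
  [[-2.1,-1.7,0,5.5],[-2.2,-1.5,0,5.5],[-2.4,-1.3,0,5.5],[-2.5,-1,0,5.5],[-2.6,-0.8,0,5.5]],
])

```text
time: 35.83
ee_pos: [0.4697, -0.1948, 0.1746]
tcp_rot: [3.142, 0.0, 1.875]
ft_force: [0.4, -0.1, -0.1]
grip_width: 0.699
```

carry_out([
  [[-2.6,-0.6,0,5.5],[0,0,0,0],[0,0,0,0],[0,0,0,0]],
])

```text
time: 36.33
ee_pos: [0.4718, -0.2185, 0.1745]
tcp_rot: [-3.142, -0.001, 1.787]
ft_force: [-0.3, -0.7, 0.3]
grip_width: 0.698
```

```bash
python3 -c "
from h import *
o,_=snap('wrist','pics/w19.png');print(list(o['ee_pos']),list(o['tcp_rot']))
snap('top','pics/t19.png');crop('pics/t19.png',400,150,500,250,7,'pics/t19c.png')
"
```

```text
[np.float64(0.47176594547801054), np.float64(-0.21848185155392577), np.float64(0.17447419844463533)] [np.float64(-3.1415366676397007), np.float64(-0.0007938660030184508), np.float64(1.786655903193537)]
```

View pics/w19.png

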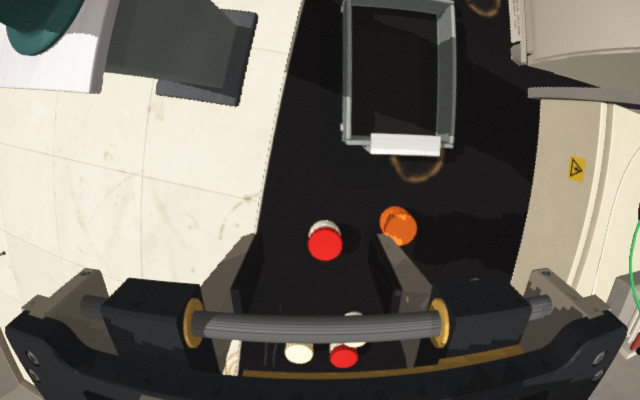

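View pics/t19c.png

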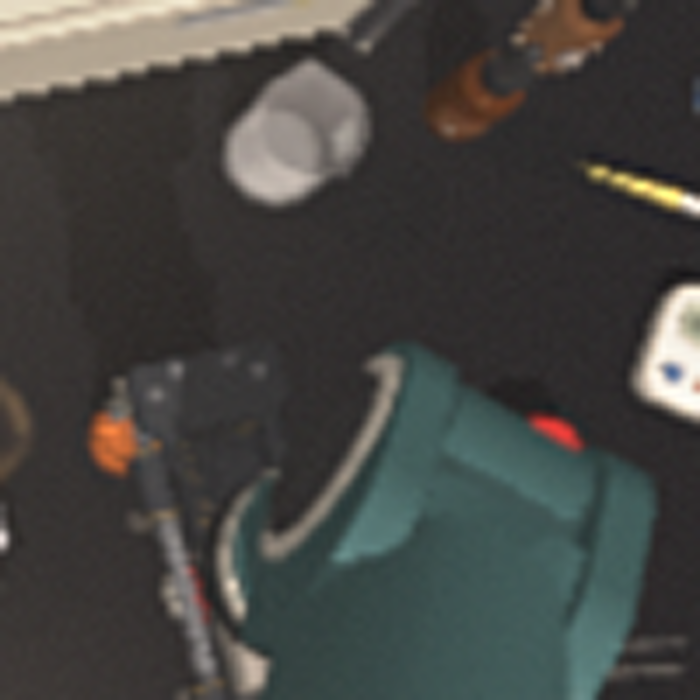

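```bash
python3 - <<'E'
from h import *
o=dict(ee_pos=np.array([0.47177,-0.21848,0.17447]),tcp_rot=np.array([-3.14154,-.0008,1.78666]))
im=cv2.imread('pics/w19.png');h=cv2.cvtColor(im,cv2.COLOR_BGR2HSV)
m=(((h[...,0]<6)|(h[...,0]>174))&(h[...,1]>170)&(h[...,2]>90)).astype(np.uint8)
n,l,s,c=cv2.connectedComponentsWithStats(m)
for i in range(1,n):
    if s[i,4]>60: print(s[i],c[i],onz("wrist",*c[i],.034,o), onz("wrist",*c[i],.032,o))
for p in [(348,2),(343,140),(454,147),(452,3),(372,138)]: print(onz("wrist",*p,.045,o))
print("orange",onz("wrist",398,226,.034,o))
crop('pics/w19.png',280,180,440,280,5,'pics/w19c.png');crop('pics/w19.png',330,0,470,170,5,'pics/w19d.png')
plan(0.4955,-0.277,0.1,1.777)
E
```

```text
[308 227  35  34 922] [324.8069 243.9512] [ 0.4958 -0.2762  0.034 ] [ 0.496  -0.2771  0.032 ]
[330 345  28  23 513] [343.2885 356.5322] [ 0.5603 -0.4404  0.034 ] [ 0.5609 -0.4423  0.032 ]
[ 0.4623 -0.0242  0.045 ]
[ 0.4874 -0.1609  0.045 ]
[ 0.6025 -0.1391  0.045 ]
[0.5665 0.011  0.045 ]
[ 0.5147 -0.1524  0.045 ]
orange [ 0.5703 -0.2389  0.034 ]
t 36.42 at [ 0.4718 -0.2187  0.1746] yaw 1.7864 F [-0.6489  0.1233  0.0796] grip 0.696  need shift cm [-6.2032  1.0639  7.4601] turn deg 0.54
```

View pics/w19c.png

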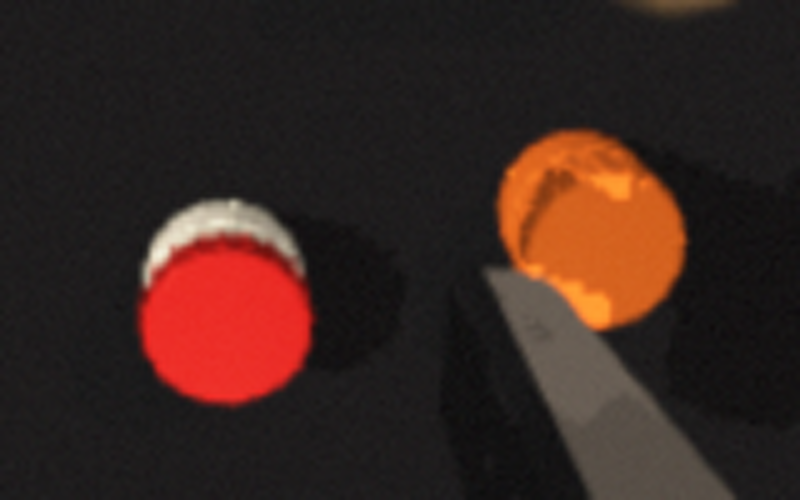

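View pics/w19d.png

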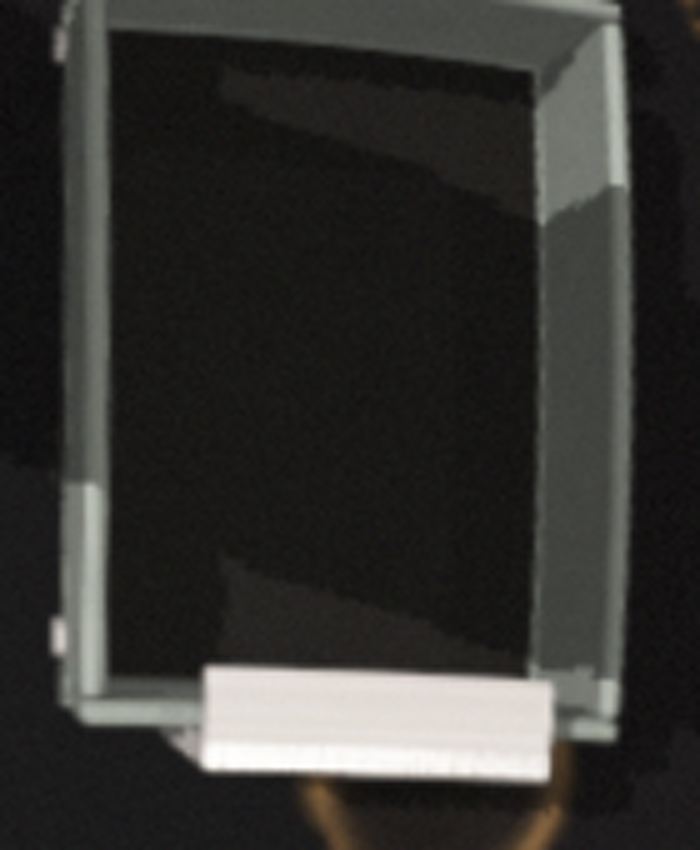

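carry_out([
  [[-3.1,0.5,0,0.5],[-3.1,0.5,1,0],[0,0,4,0],[0,0,2.5,0],[0,0,0,0]],
], grip=0.38)

```text
time: 37.05
ee_pos: [0.4932, -0.277, 0.098]
tcp_rot: [-3.138, -0.002, 1.777]
ft_force: [-0.2, 0.5, 0.1]
grip_width: 0.621
```

carry_out([
  [[0,0,2,0],[0,0,1,0],[0,0,0,0],[0,0,0,0]],
])

```text
time: 37.55
ee_pos: [0.4949, -0.2784, 0.0705]
tcp_rot: [3.14, 0.001, 1.776]
ft_force: [0.5, 0.4, -0.4]
grip_width: 0.618
```

```bash
python3 -c "
from h import *
plan(0.496,-0.277,0.008,1.777)
o,_=snap('wrist','pics/w20.png');
"
```

```text
t 37.55 at [ 0.4949 -0.2784  0.0705] yaw 1.7763 F [ 0.4744  0.4004 -0.3678] grip 0.618  need shift cm [0.1169 0.1241 6.2484] turn deg -0.04
```

View pics/w20.png

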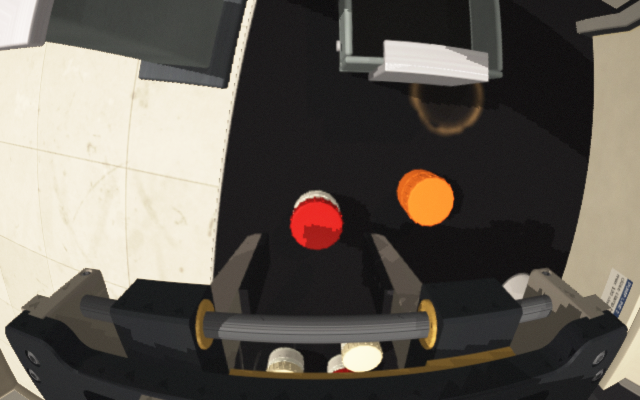

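carry_out([
  [[0.1,0.1,2,0],[0,0,2,0],[0,0,1.5,0],[0,0,0.7,0],[0,0,0,0]],
])

```text
time: 38.22
ee_pos: [0.4947, -0.277, 0.0068]
tcp_rot: [-3.141, -0.001, 1.776]
ft_force: [-0.5, -0.3, 0.3]
grip_width: 0.622
```

carry_out([
  [[0,0,0,0],[0,0,0,0],[0,0,0,0],[0,0,0,0],[0,0,0,0]],
], grip=1, grip_force=20)

```text
time: 38.85
ee_pos: [0.4956, -0.2771, 0.0082]
tcp_rot: [3.141, 0.0, 1.776]
ft_force: [-1.1, 1.4, 5.4]
grip_width: 0.412
```

```bash
python3 -c "
from h import *
plan(0.496,-0.277,0.008,1.777)
"
```

```text
t 38.85 at [ 0.4956 -0.2771  0.0082] yaw 1.7763 F [-1.1269  1.4487  5.4032] grip 0.412  need shift cm [0.0033 0.0393 0.016 ] turn deg -0.04
```

carry_out([
  [[0,0,-1,0],[0,0,-2,0],[0,0,-4,0],[0,0,-4,0],[0,0,0,0]],
])

```text
time: 39.48
ee_pos: [0.4973, -0.2781, 0.1217]
tcp_rot: [3.135, 0.004, 1.776]
ft_force: [0.1, -0.1, -0.5]
grip_width: 0.408
```

```bash
python3 -c "
from h import *
plan(0.522,-0.0365,0.12,1.777)
"
```

```text
t 39.48 at [ 0.4973 -0.2781  0.1217] yaw 1.7761 F [ 0.0512 -0.116  -0.4937] grip 0.408  need shift cm [23.1539  7.3458  0.128 ] turn deg -0.05
```

carry_out([
  [[4.6,1.5,0,0],[4.6,1.5,0,0],[4.6,1.5,0,0],[4.7,1.4,0,0],[4.6,1.4,0,0]],
])

```text
time: 40.1
ee_pos: [0.5188, -0.0342, 0.1173]
tcp_rot: [-3.141, -0.0, 1.776]
ft_force: [1.1, 0.0, -1.7]
grip_width: 0.405
```

carry_out([
  [[0,0,0,0],[0,0,0,0],[0,0,0,0]],
])

```text
time: 40.48
ee_pos: [0.5192, -0.0376, 0.1175]
tcp_rot: [-3.141, 0.001, 1.774]
ft_force: [0.3, 0.1, -1.4]
grip_width: 0.405
```

```bash
python3 -c "
from h import *
plan(0.522,-0.0365,0.014,1.777)
o,_=snap('wrist','pics/w21.png');
"
```

```text
t 40.48 at [ 0.5192 -0.0376  0.1175] yaw 1.7736 F [ 0.3269  0.1239 -1.4393] grip 0.405  need shift cm [ 0.0583  0.3046 10.3522] turn deg -0.20
```

View pics/w21.png

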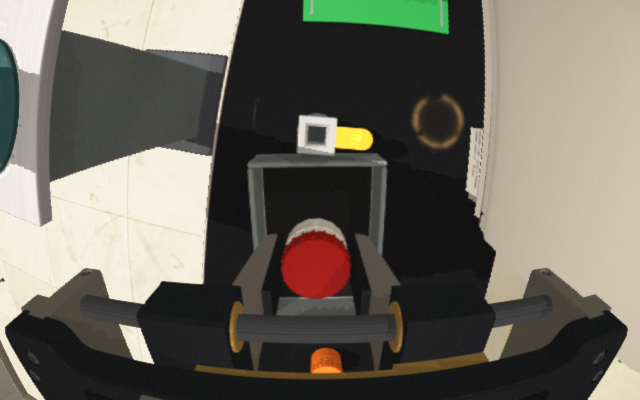

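carry_out([
  [[0,0.15,2,0],[0,0,2,0],[0,0,2,0],[0,0,2,0],[0,0,1.2,0]],
])

```text
time: 41.15
ee_pos: [0.5205, -0.0367, 0.0247]
tcp_rot: [-3.14, 0.0, 1.774]
ft_force: [-0.5, 0.5, -0.2]
grip_width: 0.405
```

carry_out([
  [[0,0,0.6,0],[0,0,0.4,0],[0,0,0,0],[0,0,0,0]],
])

```text
time: 41.65
ee_pos: [0.5214, -0.0356, 0.0161]
tcp_rot: [3.141, 0.0, 1.776]
ft_force: [-0.2, 0.4, 0.1]
grip_width: 0.412
```

carry_out([
  [[0,0,0.25,0],[0,0,0,0],[0,0,0,0]],
])

```text
time: 42.02
ee_pos: [0.521, -0.0356, 0.0132]
tcp_rot: [3.141, -0.0, 1.776]
ft_force: [0.3, -0.4, 0.4]
grip_width: 0.408
```

carry_out([
  [[0,0,0,0],[0,0,0,0],[0,0,0,0],[0,0,0,0]],
], grip=0.48)

```text
time: 42.52
ee_pos: [0.5209, -0.0356, 0.0131]
tcp_rot: [-3.142, -0.0, 1.776]
ft_force: [-1.2, 0.5, 0.5]
grip_width: 0.522
```

carry_out([
  [[0,0,-1,0],[0,0,-2,0],[0,0,-4,0],[0,0,-4,0],[0,0,-2,0]],
])

```text
time: 43.15
ee_pos: [0.522, -0.0357, 0.1459]
tcp_rot: [3.138, 0.0, 1.776]
ft_force: [0.2, 0.4, -0.0]
grip_width: 0.519
```

```bash
python3 -c "
from h import *
o,_=snap('wrist','pics/w22.png');
snap('top','pics/t22.png');crop('pics/t22.png',330,150,500,260,4,'pics/t22c.png')
plan(0.51,-0.36,0.18,2.09,12)
"
```

```text
t 43.25 at [ 0.5227 -0.0356  0.1459] yaw 1.7762 F [0.1618 1.2315 0.2571] grip 0.522  need shift cm [-31.4952  -7.84    -3.4432] turn deg -17.98
[-2.625 -0.653 -0.287] -1.5
[-2.607 -0.722 -0.287] -1.5
[-2.587 -0.79  -0.287] -1.5
[-2.565 -0.857 -0.287] -1.5
[-2.542 -0.924 -0.287] -1.5
[-2.517 -0.99  -0.287] -1.5
[-2.49  -1.055 -0.287] -1.5
[-2.462 -1.12  -0.287] -1.5
[-2.432 -1.184 -0.287] -1.5
[-2.4   -1.247 -0.287] -1.5
[-2.366 -1.31  -0.287] -1.5
[-2.331 -1.371 -0.287] -1.5
```

View pics/w22.png

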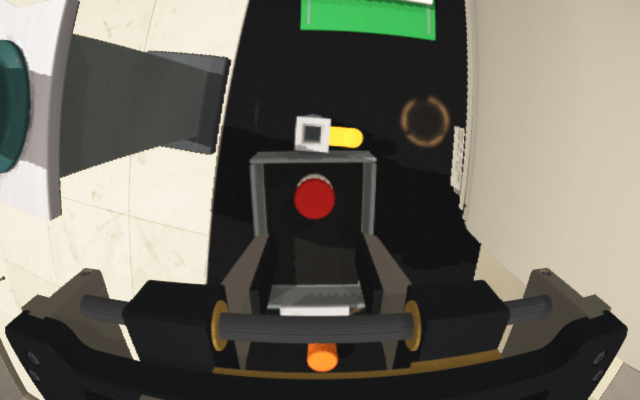

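View pics/t22c.png

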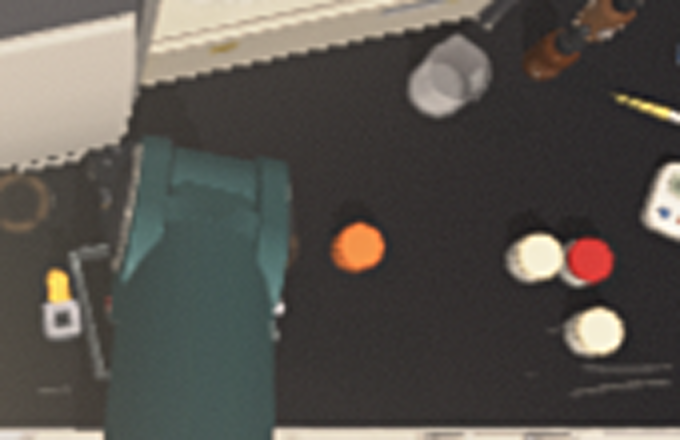

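carry_out([
  [[-4.5,-1.1,0,-2.6],[-4.5,-1.1,-0.5,-2.6],[-4.5,-1.3,-0.5,-2.6],[-4.4,-1.5,-0.5,-2.6],[-4.3,-1.7,-0.5,-2.6]],
])

```text
time: 43.88
ee_pos: [0.521, -0.2689, 0.1622]
tcp_rot: [-3.141, -0.001, 2.005]
ft_force: [0.0, 0.3, -0.3]
grip_width: 0.521
```

carry_out([
  [[-4.2,-1.9,-0.5,-2.6],[-4.2,-2.1,-0.5,-2.6],[0,0,0,0],[0,0,0,0],[0,0,0,0]],
])

```text
time: 44.5
ee_pos: [0.523, -0.3588, 0.1724]
tcp_rot: [3.141, -0.002, 2.096]
ft_force: [0.5, 0.5, -0.3]
grip_width: 0.52
```

```bash
python3 - <<'E'
from h import *
o,im=snap('wrist','pics/w23.png');print(list(o['ee_pos']),list(o['tcp_rot']))
h=cv2.cvtColor(im,cv2.COLOR_BGR2HSV)
m=(((h[...,0]<6)|(h[...,0]>174))&(h[...,1]>170)&(h[...,2]>90)).astype(np.uint8)
n,l,s,c=cv2.connectedComponentsWithStats(m)
for i in range(1,n):
    if s[i,4]>60: print(s[i],c[i],onz("wrist",*c[i],.034,o))
E
```

```text
[np.float64(0.5229914829377257), np.float64(-0.35884389334043126), np.float64(0.17240617817442283)] [np.float64(3.1414825569361344), np.float64(-0.0016887261790541341), np.float64(2.0959135270890306)]
[290 252  34  33 869] [306.5811 268.4856] [ 0.561  -0.4427  0.034 ]
```

View pics/w23.png

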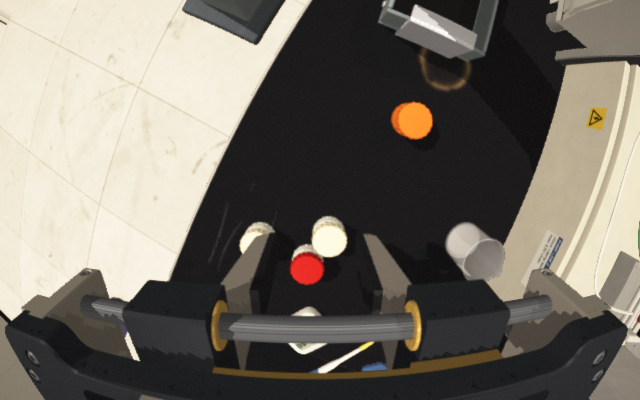

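```bash
python3 - <<'E'
from h import *
o=dict(ee_pos=np.array([0.52299,-0.35884,0.17241]),tcp_rot=np.array([3.14148,-.00169,2.09591]))
for p in [(329.5,239),(256,243)]: print(onz("wrist",*p,.034,o))
crop('pics/w23.png',220,200,400,310,4,'pics/w23c.png')
# from top
for p in [(543,257),(602,331),(590,260)]: print("top",onz('top',330+(p[0]-1.5)/4,150+(p[1]-1.5)/4,.034))
E
```

```text
[ 0.5645 -0.3982  0.034 ]
[ 0.497  -0.4435  0.034 ]
top [ 0.5633 -0.4037  0.034 ]
top [ 0.4977 -0.4505  0.034 ]
top [ 0.5606 -0.4448  0.034 ]
```

View pics/w23c.png

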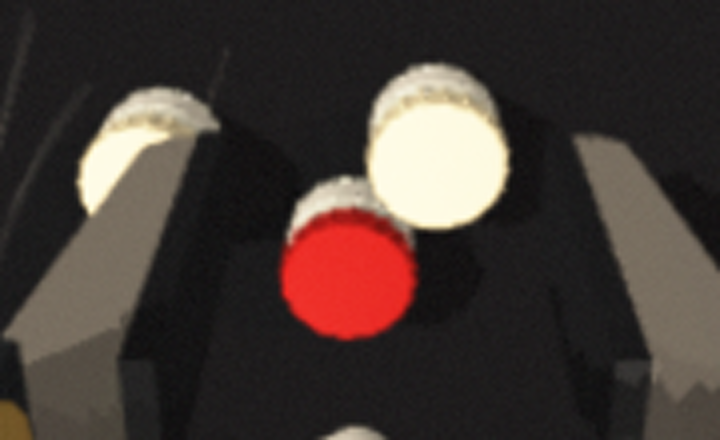

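```bash
python3 -c "
from h import *
plan(0.5608,-0.4435,0.06,2.094)
"
```

```text
t 44.55 at [ 0.5231 -0.359   0.1726] yaw 2.0960 F [-0.1188 -0.2467  0.1673] grip 0.521  need shift cm [-9.2147 -0.9774 11.2532] turn deg 0.12
```

carry_out([
  [[-4.6,-0.5,0,0],[-4.6,-0.5,2,0],[0,0,4,0],[0,0,4,0],[0,0,1,0]],
])

```text
time: 45.18
ee_pos: [0.559, -0.443, 0.06]
tcp_rot: [-3.14, -0.005, 2.095]
ft_force: [0.3, -0.2, 0.1]
grip_width: 0.519
```

carry_out([
  [[0,0,0,0],[0,0,0,0],[0,0,0,0]],
])

```text
time: 45.55
ee_pos: [0.5609, -0.4461, 0.065]
tcp_rot: [3.14, 0.003, 2.094]
ft_force: [-0.3, 0.2, 0.1]
grip_width: 0.523
```

```bash
python3 - <<'E'
from h import *
plan(0.5608,-0.4435,0.04,2.094)
o,im=snap('wrist','pics/w24.png')
h=cv2.cvtColor(im,cv2.COLOR_BGR2HSV)
m=(((h[...,0]<6)|(h[...,0]>174))&(h[...,1]>170)&(h[...,2]>90)).astype(np.uint8)
n,l,s,c=cv2.connectedComponentsWithStats(m)
for i in range(1,n):
    if s[i,4]>60: print(s[i],c[i],onz("wrist",*c[i],.034,o))
E
```

```text
t 45.55 at [ 0.5609 -0.4461  0.065 ] yaw 2.0941 F [-0.2809  0.1874  0.1204] grip 0.523  need shift cm [0.237  0.1157 2.5017] turn deg 0.00
[ 289  199   56   53 2273] [316.3858 225.4769] [ 0.5612 -0.4432  0.034 ]
```

View pics/w24.png

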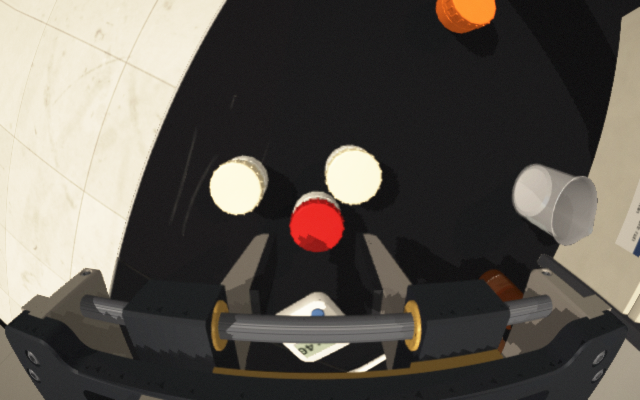

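carry_out([
  [[0.25,0.1,1,0],[0,0,0,0],[0,0,0,0]],
])

```text
time: 45.98
ee_pos: [0.5595, -0.4428, 0.0528]
tcp_rot: [-3.141, -0.0, 2.094]
ft_force: [-1.0, -0.2, -0.2]
grip_width: 0.519
```

carry_out([
  [[0,0,1.2,0],[0,0,1.2,0],[0,0,1.2,0],[0,0,1,0],[0,0,0,0]],
])

```text
time: 46.6
ee_pos: [0.5589, -0.4424, 0.0057]
tcp_rot: [-3.141, -0.002, 2.094]
ft_force: [0.1, 0.5, 0.6]
grip_width: 0.515
```

carry_out([
  [[0,0,0,0],[0,0,0,0],[0,0,0,0],[0,0,0,0],[0,0,0,0]],
], grip=1)

```text
time: 47.22
ee_pos: [0.5598, -0.4429, 0.0074]
tcp_rot: [3.141, 0.0, 2.094]
ft_force: [0.0, 0.5, 0.8]
grip_width: 0.407
```

Gripped. Lift and carry to box position B.

carry_out([
  [[0,0,-1,0],[0,0,-2,0],[0,0,-4,0],[0,0,-4,0],[0,0,0,0]],
])

```text
time: 47.85
ee_pos: [0.5617, -0.445, 0.1229]
tcp_rot: [3.138, 0.008, 2.094]
ft_force: [-0.3, 0.0, 0.1]
grip_width: 0.408
```

```bash
python3 - <<'E'
from h import *
plan(0.5346,-0.0953,0.12,1.777,8)
E
```

```text
t 47.85 at [ 0.5617 -0.445   0.1229] yaw 2.0937 F [-0.2993  0.0419  0.1447] grip 0.408  need shift cm [31.6562 15.1137  0.0939] turn deg 18.15
[3.957 1.889 0.012] 2.27
[4.029 1.731 0.012] 2.27
[4.094 1.57  0.012] 2.27
[4.153 1.407 0.012] 2.27
[4.205 1.242 0.012] 2.27
[4.251 1.074 0.012] 2.27
[4.29  0.905 0.012] 2.27
[4.323 0.734 0.012] 2.27
```

carry_out([
  [[4,1.9,0,2.3],[4,1.7,0,2.3],[4.1,1.6,0,2.3],[4.2,1.4,0,2.3],[4.2,1.2,0,2.3]],
])

```text
time: 48.48
ee_pos: [0.5417, -0.2222, 0.1171]
tcp_rot: [-3.142, -0.0, 1.892]
ft_force: [-0.2, 0.9, -0.4]
grip_width: 0.411
```

carry_out([
  [[4.2,1.1,0,2.3],[4.3,0.9,0,2.3],[4.3,0.7,0,2],[0,0,0,0],[0,0,0,0]],
])

```text
time: 49.1
ee_pos: [0.5324, -0.0938, 0.1173]
tcp_rot: [3.141, 0.001, 1.778]
ft_force: [-0.9, -0.6, -0.3]
grip_width: 0.41
```

```bash
python3 -c "
from h import *
plan(0.5346,-0.0953,0.0135,1.777)
o,_=snap('wrist','pics/w25.png');
"
```

```text
t 49.10 at [ 0.5324 -0.0938  0.1173] yaw 1.7781 F [-0.9264 -0.5745 -0.3497] grip 0.410  need shift cm [-0.183   0.1815 10.3766] turn deg 0.06
```

View pics/w25.png

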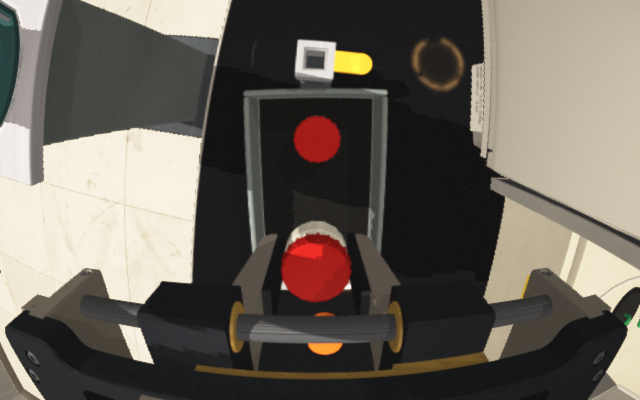

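carry_out([
  [[-0.1,0.1,2,0],[0,0,2,0],[0,0,2,0],[0,0,2,0],[0,0,1.2,0]],
])

```text
time: 49.78
ee_pos: [0.5332, -0.0958, 0.0242]
tcp_rot: [-3.141, 0.0, 1.776]
ft_force: [-0.1, 0.2, -0.3]
grip_width: 0.407
```

carry_out([
  [[0,0,0.6,0],[0,0,0.3,0],[0,0,0,0],[0,0,0,0]],
])

```text
time: 50.28
ee_pos: [0.534, -0.0941, 0.0166]
tcp_rot: [3.141, 0.0, 1.778]
ft_force: [-0.1, -0.2, -0.9]
grip_width: 0.406
```

```bash
python3 -c "
from h import *
plan(0.5346,-0.0953,0.013,1.777)"
```

```text
t 50.27 at [ 0.534  -0.0941  0.0166] yaw 1.7781 F [-0.0905 -0.2052 -0.9244] grip 0.406  need shift cm [-0.1333  0.0286  0.3565] turn deg 0.06
```

carry_out([
  [[0,0,0.4,0],[0,0,0,0],[0,0,0,0]],
])

```text
time: 50.65
ee_pos: [0.5342, -0.094, 0.0123]
tcp_rot: [3.141, 0.0, 1.778]
ft_force: [0.6, 0.1, 2.2]
grip_width: 0.409
```

carry_out([
  [[0,0,0,0],[0,0,0,0],[0,0,0,0],[0,0,0,0]],
], grip=0.48)

```text
time: 51.15
ee_pos: [0.5336, -0.0941, 0.012]
tcp_rot: [-3.141, -0.0, 1.778]
ft_force: [0.2, 0.2, 0.2]
grip_width: 0.522
```

carry_out([
  [[0,0,-1,0],[0,0,-2,0],[0,0,-4,0],[0,0,-4,0],[0,0,-2,0]],
])

```text
time: 51.78
ee_pos: [0.5349, -0.0944, 0.1458]
tcp_rot: [3.137, 0.001, 1.778]
ft_force: [0.0, 0.3, -0.5]
grip_width: 0.523
```

carry_out([
  [[0,-4,-2,0],[0,-4,-1,0],[0,-4,0,0],[0,0,0,0],[0,0,0,0]],
])

```text
time: 52.4
ee_pos: [0.4174, -0.1187, 0.1732]
tcp_rot: [3.139, 0.0, 1.778]
ft_force: [0.5, 0.2, -0.4]
grip_width: 0.519
```

```bash
python3 -c "
from h import *
o,_=snap('wrist','pics/w26.png'); print(list(o['ee_pos']),list(o['tcp_rot']),o['time'])
snap('top','pics/t26.png');crop('pics/t26.png',150,160,500,260,2.2,'pics/t26c.png')
snap('scene','pics/s26.png');crop('pics/s26.png',180,130,480,340,2.6,'pics/s26c.png')
"
```

```text
[np.float64(0.4173632483631183), np.float64(-0.11868241434213396), np.float64(0.17324376194802113)] [np.float64(3.1387878785232335), np.float64(0.00024220918920403456), np.float64(1.778050988259683)] 52.4
```

View pics/w26.png

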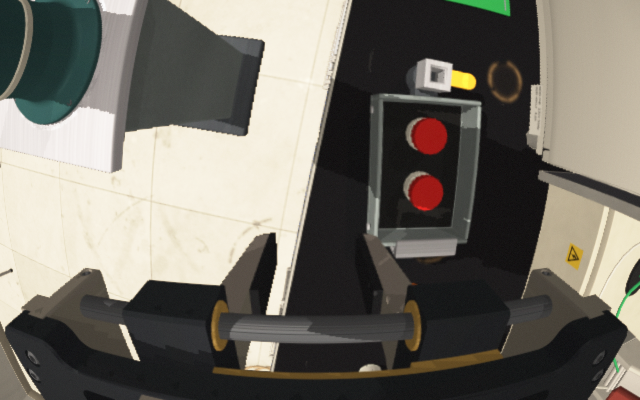

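View pics/t26c.png

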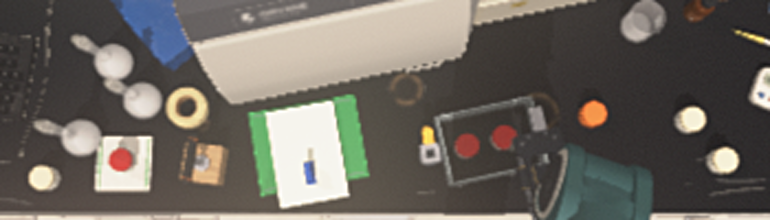

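View pics/s26c.png

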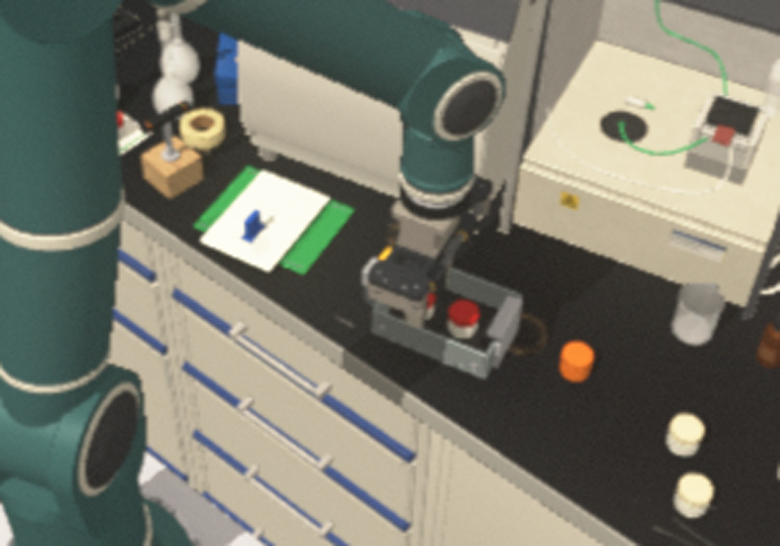

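```bash
python3 - <<'E'
from h import *
o=dict(ee_pos=np.array([0.41736,-0.11868,0.17324]),tcp_rot=np.array([3.13879,.00024,1.77805]))
y=-1.365;R=np.array([[np.cos(y),np.sin(y)],[-np.sin(y),np.cos(y)]]);b=np.array([.5305,-.0757])
for p in [(430,136),(426,192)]: print("jar in box",R@(onz("wrist",*p,.039,o)[:2]-b))
h=onz("wrist",434,76,.057,o);t=onz("wrist",477,82,.055,o);print("clamp",np.arctan2(*(t-h)[[1,0]])-y)
im=cv2.imread('pics/t26.png');t0=cv2.imread('pics/top0.png')
for n,p0 in dict(tape=(222,195,249,222),beak=(428,152,458,182)).items():
    x0,y0,x1,y1=p0; print(n,np.abs(im[y0:y1,x0:x1].astype(int)-t0[y0:y1,x0:x1]).mean())
print(ctrl.get_obs()['dq'])
ctrl.sign_off()
E
```

```text
jar in box [-0.0403 -0.0008]
jar in box [ 0.0194 -0.0006]
clamp 1.5652705294221407
tape 5.727937814357568
beak 1.5974074074074074
[ 0.002   0.0056 -0.0008  0.0064 -0.0011  0.0003 -0.0002]
the job is handed in; nothing more can be done
```

The job is done and handed in at about 52 s of the 192 s allowed; no verdict was reported.

**What I did:**
- I turned the clamp off the lid with the key and put the key back in its stand.
- I tipped the lid, drew it out from under the lip and laid it fin up on the mat.
- The pattern jar on the card is red, so I stood both red jars in the box. The cream jars and the orange look-alike stayed out.

**Last checks:**

| Item | Reading |
|---|---|
| Clamp tongue | about 1.57 rad |
| Red jars in the box | upright at box x -40 mm and +19 mm, y about -1 mm |
| Key | home in its stand, judged from a picture after release |
| Tape roll and beaker | look unmoved in the before and after pictures |

**Worth knowing:**
- **Lid position:** The lid lies crosswise on the mat, turned a quarter turn and about 15 mm off centre towards the robot. I chose this because the large instrument behind the mat left no room for the gripper in the other direction. Its front edge overhangs the mat. It looked flat in the pictures, but I did not measure its tilt directly.
- **Number of jars:** I saw only two red and two cream sample jars.
- **Knocked jar:** One cream jar was knocked up against the second red jar during the run, so I angled that grasp to clear it.

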